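# Tighten the star wheel screw stop against a clamped tube

## Task

Take the adjusting bar with the yellow handle out of its wooden rest and work it through the slot in the jack's cover to turn the brass star wheel, tooth by tooth in the direction of the red arrow, until the red pad is up against the square tube and the wheel goes tight. Push gently and do not force it once it is tight; then put the bar back in the pocket it came from and let go, leaving the broad black-handled bar and everything else where it is.

Things in the scene. Friction and masses are not known exactly. Their poses are not given: they have to be found in the camera images.
- jack: Fixed jack: steel plate 130 (x) x 200 (y) x 10 mm, origin under its centre on the table; z up. Along its y axis: a blue housing (90 x 50 mm, centre y = -50, aluminium cover, top at 75 mm), a ram with red pad, a clamped tube (centre y = +50 mm, 180 mm long in x, top at 60 mm) and a clamp (y = 38 to 97 mm, 140 mm high). The red arrow on the cover points along +x. Only the wheel and the ram move.
- slot (a point): Middle of the access slot, level with the top face of the cover (75 mm above the table); axes are the jack's. The slot is 28 mm long in x (the arrow's direction), 16 mm wide in y, and goes through the 4 mm cover. The teeth pass 7 mm below this point and the wheel's hub lies 20 mm below it; a bar tip 14 to 15 mm below is well in between two teeth.
- wheel_axis (a point): Centre of the brass star wheel, 35 mm straight below slot; axes are the jack's and do not turn with the wheel. The wheel turns about y: 9 radial teeth, outer radius 28 mm, 5 mm thick, 12 mm wide in y, on a hub of radius 15 mm. Pushing the top teeth to +x moves the pad 2.2 mm a tooth towards the tube; pushing to -x retracts it. It starts at any angle and stays where it is left.
- starwheel (a joint): Wind-up of the star wheel against the screw that carries it, through a stiff torsion spring (5 N m per rad): 0 when nothing pushes on it, about 0.012 rad while the wheel is being turned along, more once it is tight; over 0.048 rad the screw is over-tightened. It does not tell the wheel's angle.
- pad_face (a point): Centre of the front face of the red pad (disc, 26 mm across) on the ram, 40 mm above the table; axes are the jack's. It moves along +y, 4 to 7.5 mm short of the tube at the start (two to four strokes). The wheel resists with about 3 N at the bar's tip; once the pad bears on the tube that climbs steeply, about 11 N per mm of tip travel: 5 to 7 N in all is tight, 11 N too much.
- tube_face (a point): Point on the side of the clamped square steel tube (40 mm square) that the pad comes to bear on, 40 mm above the table; axes are the jack's. The tube does not move. The pad touches when pad_face is here.
- bar_center (a point): Centre of the yellow handle of the adjusting bar, where to grasp it: handle 24 mm square, 56 mm tall, standing upright in the rest; z up along the bar. A steel blade 27 mm long hangs from the handle's underside (28 mm below this point), 4 mm thick in x, 9 mm wide in y. In the slot, the bar's x goes along the jack's x, either way round. Mass 0.1 to 0.17 kg.
- bar_tip (a point): Middle of the lower end of the adjusting bar's blade, 55 mm below bar_center; same axes. If it comes down on top of a tooth, lift it and try a few mm further along the slot.
- bar: The yellow-handled adjusting bar itself; origin at the centre of the handle's underside, 28 mm below bar_center, same axes.
- rest: Fixed wooden block, 50 (x) x 160 (y) x 34 mm tall, origin under its centre. Two pockets go right through it, at y = -45 and +45 mm, each 12 mm in x by 27 mm in y. A bar stands in each, its handle's underside on the block's top, its blade in the pocket, its x within 0.06 rad of the block's. Which bar is in which pocket varies.
- broad: Broad bar with a black handle, like the adjusting bar but its blade is 22 mm wide, too wide for the slot. Origin at the centre of its handle's underside. It stands in the other pocket; leave it there.
- hammer: Bystander on the table: hammer.
- spanner: Bystander on the table: open-ended spanner.
- spray: Bystander on the table: spray can, 60 mm across, 150 mm tall.
- elbow: Bystander on the table: bent aluminium tube, 38 mm across.
- stopblock: Bystander on the table: steel block, 100 x 30 x 30 mm.
- square: Bystander on the table: red L-shaped square, 12 mm thick.
- offcut: Bystander on the table: round aluminium tube offcut, 42 mm across, 110 mm long.
Things that resemble listed ones, but are neither listed nor needed, are in the scene too. There is more than one size of the bar; the job needs the smaller.

How it is judged (in metres and radians):
On the way, in this order (a step that is already met when the one before it is completed fails the run):
1. with the adjusting bar, the wheel has been advanced by about the first tooth (distance of pad_face from where it was at the start of the episode above 0.0018 m and contact force between bar and jack above 0.5 N), for 0.02 s.
2. the pad bears on the tube (within 0.6 mm of full contact) (y of pad_face in the frame of tube_face above -0.0006 m), for 0.1 s.
At the end, for the whole second after the job is handed in: The pad is against the tube (within 0.6 mm), and the adjusting bar stands upright (within 0.1 rad), at rest and released, in the pocket it came from (its handle within 8 mm of where it started) (y of pad_face in the frame of tube_face above -0.0006 m and distance of bar_center from where it was at the start of the episode below 0.008 m and angle between bar_center's own z axis and vertical below 0.1 rad and linear speed of bar below 0.02 m/s); the robot touches nothing.
It fails at once if the screw is over-tightened: the star wheel is wound up more than 0.048 rad against its screw (about 11 N at the bar's tip) (value of joint starwheel above 0.048 rad).
It fails at once if the jack or its wheel is forced with the bar (over 35 N) (contact force between bar and jack above 35 N).
It fails at once if the hand or arm pushes on the jack (over 8 N) (contact force between any of the fingers, the arm and jack above 8 N).
It fails at once if the broad bar is shifted (over 10 mm) (distance of broad from where it was at the start of the episode above 0.01 m).
It fails at once if a bystander is shifted (over 20 mm) (distance of any of hammer, spanner, spray, elbow, stopblock, square, offcut from where it was at the start of the episode above 0.02 m).
It also fails if it takes over 70 s, if anything falls off the work surface, if the arm or the gripper's body presses on something with over 40 N, if the wrist force passes 120 N, or if a joint passes its speed limit or range.

## Robot

A 6-joint arm with a two-finger parallel gripper is mounted at the origin on the work surface. World frame = base frame: x ahead of the robot, y to its left, z up, the work surface at z = 0. Lengths are in mm, angles in degrees, forces in N, time in s.
With the tool pointing down it reaches from about 350 to 850 mm from the base axis. Payload 8.1 kg.
Tool frame: the origin (TCP) lies at the very end of the fingers, on their centre line; the grasp point (between the pads) lies 19 mm behind it; z points along the fingers, y is the line along which they close (so a half turn about z gives the same grasp; the last joint's range is limited). The gripper opens to 85 mm and grips with 20 to 120 N. Pads are 22 mm wide; open, the fingers measure 114 mm over their backs; the gripper's body (76 mm by 85 mm) begins 54 mm behind the grasp point. The pads swing forward as they close: fully open they stand 13 mm farther back than shut.
Start: joints at [-78.805, 7.471, 85.268, -0, 87.261, -4.893], TCP at [166.295, -576.499, 231.292] pointing down, gripper open.
Joint ranges: [-169.43, 169.43], [-51.17, 129.36], [1.28, 143.12], [-76.62, 256.62], [0, 156.53], [-152.29, 152.29]. Speed limits (degrees/s): [136.94, 136.94, 159.86, 180, 180, 180].

## Interface

Orientations are given as [roll, pitch, yaw] about the fixed x, y, z axes, in that order (R = Rz(yaw) Ry(pitch) Rx(roll)).
In Python, from bench import r gives the robot as it stands.
- The arm moves only by the shell command python3 -m jog 'ROWS' [FORCE]. ROWS is JSON, a list of rows, each a list of 7 numbers: the turn, a rotation vector about the tool's x, y, z in degrees, then the shift along the tool's x, y, z in mm, then the closure, from -1 (fully open) to 1 (shut), so that 0 is half open. A call has 1 to 5 rows; each row shifts and turns the commanded pose from where the row before left it, along the tool's axes as they then stand; what a row does not reach is not made up. A row lasts 1/10 s, in which the tool goes at most 50 mm and 8.59 degrees, less where a joint would pass 70% of its speed; a pose out of reach is approached as far as the arm can. A call is refused whole if a number of a shift passes 50 or a number of a turn 8.59, either way. A call with a gripper value outside its range is refused whole. The fingers move at their own pace and stop on an object; FORCE is the grip in N (left out, the last holds). Time passes only in rows, so rows that do not move let the fingers close. It gives the time, the measured TCP pose, the force, the opening and the grip force at its end, in the units of the state.
- r.sense(): the state, without advancing time (a new reading comes with each control period).
- r.snapshot(name): name is "scene" or "top"; returns a dict with "pixels" (400x640x3 uint8, red, green, blue), "fx", "fy", "cx", "cy" (pixels), "k1" (the pictures are not rectified: a ray, as slopes to the right and down, at radius r is drawn at 1 + k1 r^2 times it, then the intrinsics apply), "world_to_cam" (4x4, takes a point from world to camera coordinates). Camera axes: x right, y up, looking along -z (the intrinsics and any distortion apply to the point x, -y, -z); pixel columns grow to the right and rows downward; lengths in mm; the calibration is good to about 2 mm. A picture is of the moment at which its call begins. There is no depth.
- r.hand_in(): hands the job in; it is judged then, once.
The state is a dict: "time": time; "joint_pos": joint angles; "qd": joint speeds; "joint_efforts": joint torques, N m; "tool_pos": TCP position; "tcp_rot": TCP orientation; "ft_force": force on the tool from outside, world axes, zero at the start; "wrist_torque": the same for the moment, N m; "finger_gap": finger opening in mm; "grip_force": force on a finger pad.
Only numpy, scipy, OpenCV 4.12 (cv2) and the standard library are available. Lean on these libraries where they do the work, as an engineer would, in place of code of your own. Each camera call takes 0.05 s, during which the arm holds its last target. There are 200 camera calls.

## Working session

There is one attempt and no reset: what is moved stays moved. The work goes in short steps, Python scripts to look and compute and a shell command to move; the robot and the scene stay as the last step left them, time stands still between calls to the robot, and variables do not carry over. Pictures are saved under pics/ and viewed, at most 10 in all, crops included, and the job is handed in when it is done.

```bash
ls; mkdir -p pics; python3 - <<'E'
from bench import r
import cv2,numpy as np
for n in ("scene","top"):
    s=r.snapshot(n); cv2.imwrite(f"pics/{n}0.png",s["pixels"][:,:,::-1])
    print(n,s["fx"],s["fy"],s["cx"],s["cy"],s["k1"]);print(np.round(s["world_to_cam"],4).tolist())
print(r.sense())
E
```

```text
pics
scene 376.50335455476414 376.50335455476414 323.07084220471336 199.04857858706112 -0.0736873744153359
[[-0.0168, 0.9997, -0.0169, -11.8835], [-0.6426, 0.0022, 0.7662, 342.0272], [0.7661, 0.0237, 0.6423, -1681.1594], [0.0, 0.0, 0.0, 1.0]]
top 367.4126708022996 367.4126708022996 324.33794990475104 203.4888986300216 -0.07236275595809162
[[0.0299, -0.9992, -0.0257, 11.6455], [0.9878, 0.0256, 0.1538, -622.4515], [-0.1531, -0.03, 0.9878, -1150.9903], [0.0, 0.0, 0.0, 1.0]]
{'time': 0.1, 'joint_pos': array([-7.88040237e+01,  7.51231912e+00,  8.53223299e+01,  2.46172107e-04,
        8.72612951e+01, -4.89269585e+00]), 'qd': array([ 0.02269887, -0.02341482, -0.16572929, -0.0668587 ,  0.0070622 ,
        0.12477331]), 'joint_efforts': array([ 4.06412428e-04, -5.70953393e+01, -5.01940763e+01, -2.73557953e-04,
        8.19682115e-03,  1.81560017e-05]), 'tool_pos': array([ 166.20635075, -576.01221425,  230.34009475]), 'tcp_rot': array([-1.79904426e+02, -8.42803577e-03,  1.60886532e+01]), 'ft_force': array([ 0.2848634 , -0.23022725, -0.11914048]), 'wrist_torque': array([-0.00149882, -0.0510611 ,  0.08492495]), 'grip_force': 0.0, 'finger_gap': 85.46214626094306}
```

View pics/scene0.png

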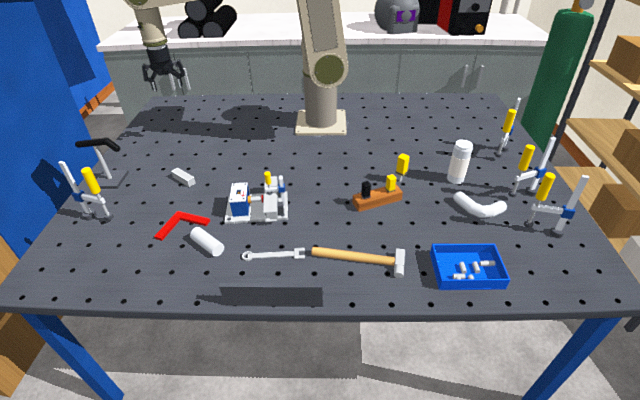

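View pics/top0.png

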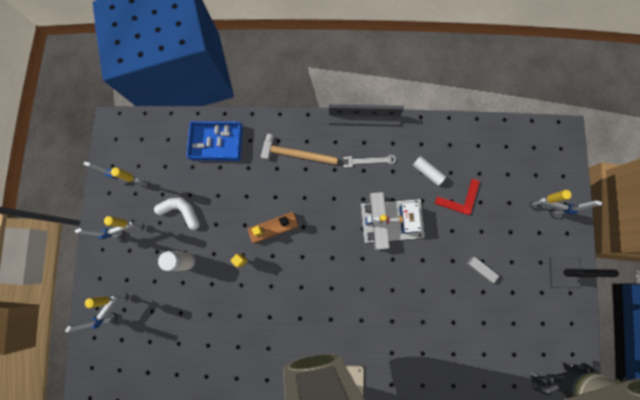

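The scene view shows the jack at (258,200), housing left. The rest is at (377,199), with black (366,189) and yellow (391,184) handles. In the top view these are the jack (393,220), yellow in the rest (257,230) and black (284,221). Candidates for the bar: yellow in the rest, top (257,230), or a loose yellow block on the table, top (237,260). The one in the rest fits the description. I'll check it in one enlarged crop.

```bash
cat > h.py <<'E'
import numpy as np,cv2
from bench import r
def cam(n):
    s=r.snapshot(n);W=np.array(s["world_to_cam"],float)
    s["K"]=np.array([[s["fx"],0,s["cx"]],[0,s["fy"],s["cy"]],[0,0,1]]);s["D"]=np.array([s["k1"],0,0,0.])
    s["R"]=np.diag([1,-1,-1])@W[:3,:3];s["t"]=np.diag([1,-1,-1])@W[:3,3];s["C"]=-s["R"].T@s["t"]
    s["bgr"]=np.ascontiguousarray(s["pixels"][:,:,::-1]);s["hsv"]=cv2.cvtColor(s["bgr"],cv2.COLOR_BGR2HSV);return s
def ray(s,uv):
    p=cv2.undistortPoints(np.array(uv,float).reshape(-1,1,2),s["K"],s["D"]).reshape(-1,2)
    d=np.c_[p,np.ones(len(p))]@s["R"];return d/np.linalg.norm(d,axis=1)[:,None]
def onz(s,uv,z):
    d=ray(s,uv);return s["C"]+d*((z-s["C"][2])/d[:,2])[:,None]
def tri(s1,u1,s2,u2):
    A=[];b=[]
    for s,u in((s1,u1),(s2,u2)):
        d=ray(s,[u])[0];P=np.eye(3)-np.outer(d,d);A.append(P);b.append(P@s["C"])
    x=np.linalg.lstsq(np.vstack(A),np.hstack(b),rcond=None);return x[0],float(np.sqrt(x[1][0])) if len(x[1]) else 0
def proj(s,X):
    return cv2.projectPoints(np.array(X,float).reshape(-1,1,3),cv2.Rodrigues(s["R"])[0],s["t"],s["K"],s["D"])[0].reshape(-1,2)
def blobs(s,lo,hi,roi,amin=8):
    m=cv2.inRange(s["hsv"],np.array(lo),np.array(hi));k=np.zeros_like(m);x0,y0,x1,y1=roi;k[y0:y1,x0:x1]=m[y0:y1,x0:x1]
    n,l,st,c=cv2.connectedComponentsWithStats(k);return [(st[i,4],c[i].round(2).tolist(),st[i,:4].tolist(),l==i) for i in range(1,n) if st[i,4]>=amin]
E
python3 - <<'E'
from h import *
a=cam("scene");b=cam("top")
def crop(s,x0,y0,x1,y1):return cv2.resize(s["bgr"][y0:y1,x0:x1],(400,300),interpolation=cv2.INTER_CUBIC)
cv2.imwrite("pics/crop1.png",np.vstack([np.hstack([crop(a,345,145,425,205+0),crop(a,220,165,300,225)]),np.hstack([crop(b,225,205,305,265),crop(b,355,188,435,248)])]))
for n,s,roi in(("scene",a,(340,140,430,215)),("top",b,(220,200,310,275))):
    for q in blobs(s,(20,120,80),(35,255,255),roi): print(n,"yellow",q[:3])
    for q in blobs(s,(5,90,40),(17,255,255),roi,30): print(n,"wood",q[:3],cv2.minAreaRect(np.argwhere(q[3])[:,::-1].astype(np.float32)))
for n,s,roi in(("scene",a,(210,160,300,230)),("top",b,(350,180,440,255))):
    for nm,lo,hi in(("blue",(100,100,40),(130,255,255)),("red",(0,130,80),(6,255,255)),("red2",(172,130,80),(180,255,255))):
        for q in blobs(s,lo,hi,roi,4): print(n,nm,q[:3])
E
```

```text
scene yellow (np.int32(218), [402.35, 163.41], [396, 153, 14, 22])
scene yellow (np.int32(161), [390.49, 182.21], [385, 174, 12, 18])
scene wood (np.int32(731), [376.45, 198.28], [352, 184, 51, 28]) ((377.0, 197.0), (18.067392349243164, 50.86935806274414), 74.74488067626953)
top yellow (np.int32(86), [256.94, 230.59], [252, 226, 11, 10])
top yellow (np.int32(149), [238.14, 260.26], [231, 254, 16, 13])
top wood (np.int32(662), [274.05, 227.13], [248, 212, 50, 31]) ((272.5616455078125, 227.16436767578125), (16.619842529296875, 49.85953140258789), 69.44395446777344)
scene blue (np.int32(47), [281.17, 188.06], [278, 183, 7, 10])
scene blue (np.int32(19), [247.79, 191.21], [247, 186, 3, 10])
scene blue (np.int32(248), [239.58, 208.18], [230, 197, 19, 20])
scene red (np.int32(4), [261.75, 196.0], [261, 195, 2, 3])
top blue (np.int32(9), [400.44, 210.56], [400, 207, 2, 8])
top blue (np.int32(6), [402.33, 229.83], [402, 228, 2, 4])
top red (np.int32(33), [437.36, 200.64], [435, 197, 5, 8])
```

View pics/crop1.png

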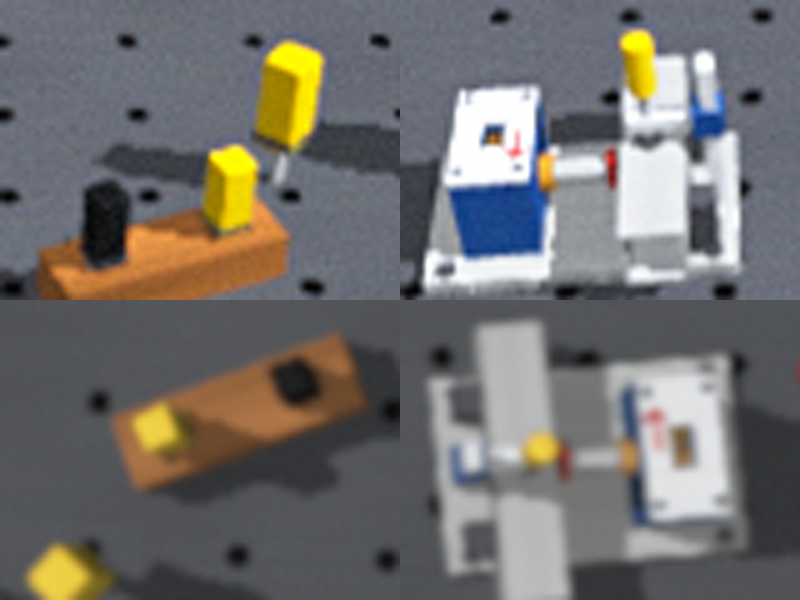

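The crop confirms it. The smaller yellow bar stands in the rest's left pocket in the top view, the black one in the other pocket, and the larger yellow one (top 238,260) stands loose beside the rest. The slot is at about top (411.6,217) and scene (238.6,192). The arrow points up in the top view, along world +x.

```bash
python3 - <<'E'
from h import *
a=cam("scene");b=cam("top")
def rect(s,m,z):
    c=max(cv2.findContours(m,cv2.RETR_EXTERNAL,cv2.CHAIN_APPROX_NONE)[0],key=cv2.contourArea).reshape(-1,2)
    w=onz(s,c,z)[:,:2].astype(np.float32);return cv2.minAreaRect(w)
# rest
for s,roi,n in((a,(340,140,430,215),"scene"),(b,(220,200,310,275),"top")):
    h=s["hsv"];m=cv2.inRange(h,np.array((5,90,40)),np.array((17,255,255)));k=np.zeros_like(m);k[roi[1]:roi[3],roi[0]:roi[2]]=m[roi[1]:roi[3],roi[0]:roi[2]]
    print(n,"rest",rect(s,k,34))
    v=h[...,2].astype(int)
# yellow bar tri
ys=blobs(a,(20,120,80),(35,255,255),(380,170,400,195))[0];yt=blobs(b,(20,120,80),(35,255,255),(248,222,265,240))[0]
print("bar tri",tri(a,ys[1],b,yt[1]), "top on z=90",onz(b,[yt[1]],88), onz(a,[ys[1]],62))
yb=blobs(b,(20,120,80),(35,255,255),(228,250,250,272))[0];yc=blobs(a,(20,120,80),(35,255,255),(394,150,412,176))[0]
print("big",tri(a,yc[1],b,yb[1]))
# black
kb=[q for q in blobs(b,(0,0,0),(180,255,30),(275,212,294,230),15)];print("black",[(q[:3],onz(b,[q[1]],88)) for q in kb])
# cover: bright in top
for s,roi,n in((b,(398,198,430,242),"top"),(a,(226,178,252,206),"scene")):
    x0,y0,x1,y1=roi;g=s["bgr"].max(2);sub=g[y0:y1,x0:x1];print(n,np.percentile(sub,[5,25,50,75,95]))
    m=np.zeros_like(g);m[y0:y1,x0:x1]=((sub>190)&(s["hsv"][y0:y1,x0:x1,1]<60))*255
    print(n,"cover",rect(s,m,75))
print(b["bgr"][210:224:1,406:418].max(2)); print(a["bgr"][186:197,233:245].max(2))
E
```

```text
scene rest ((562.0579833984375, 199.60630798339844), (83.56787872314453, 178.96710205078125), 21.868900299072266)
top rest ((541.2066650390625, 197.4407196044922), (54.83462142944336, 163.60594177246094), 22.27691078186035)
bar tri (array([523.60538435, 247.4974308 , 107.68066861]), 20.568378283905037) top on z=90 [[524.02310572 236.84136614  88.        ]] [[456.61562516 276.22257945  62.        ]]
big (array([429.53086148, 294.69272582,  73.812663  ]), 0.05647469801301077)
black [((np.int32(22), [284.95, 221.64], [282, 218, 6, 7]), array([[554.81851982, 149.88858623,  88.        ]]))]
top [ 55.  86. 132. 192. 228.]
top cover ((583.961181640625, -248.35250854492188), (92.34988403320312, 48.59188461303711), 4.619613170623779)
scene [103. 124. 163. 254. 255.]
scene cover ((583.706787109375, -246.97628784179688), (97.87406158447266, 52.365196228027344), 5.313584804534912)
[[199 210 219 224 227 227 226 227 227 227 227 223]
 [197 205 217 223 226 225 224 225 227 228 228 224]
 [206 211 211 208 204 199 199 212 224 227 228 225]
 [212 210 196 173 158 151 151 180 215 226 229 226]
 [213 208 188 
[... 358 characters left out ...]
98 177 174 178 183 204 221 226 227]
 [227 227 224 219 211 210 214 219 223 225 227 228]
 [227 227 227 226 227 227 228 228 228 229 229 229]]
[[255 255 255 254 254 254 254 254 254 254 255 255]
 [255 255 254 255 255 255 255 255 254 254 254 254]
 [255 254 255 255 255 255 255 255 254 255 254 254]
 [254 254 255 255 240 240 238 237 249 255 255 255]
 [254 255 255 244 155 135 137 174 252 255 252 254]
 [254 255 255 232 104  82  77 142 255 255 247 255]
 [255 255 255 194  93 161 126 174 255 255 243 255]
 [254 255 255 167 124 178 141 191 255 255 245 255]
 [254 255 255 235 245 247 241 239 254 251 247 254]
 [254 254 255 255 255 255 255 255 250 245 244 253]
 [254 254 254 255 255 255 255 255 253 246 250 255]]
```

```bash
cat >> h.py <<'E'
from scipy.spatial.transform import Rotation as Ro
def togo(xyz,yaw):
    s=r.sense();R=Ro.from_euler("xyz",s["tcp_rot"],degrees=True)
    G=Ro.from_euler("xyz",[180,0,yaw],degrees=True)
    print("t",round(s["time"],2),"pos",s["tool_pos"].round(1),"rot",s["tcp_rot"].round(2),"F",s["ft_force"].round(1),"gap",round(s["finger_gap"],1))
    print("turn(tool)",np.degrees((R.inv()*G).as_rotvec()).round(2),"then shift in final axes",G.inv().apply(np.array(xyz)-s["tool_pos"]).round(1),"shift now axes",R.inv().apply(np.array(xyz)-s["tool_pos"]).round(1))
E
python3 - <<'E'
from h import *
a=cam("scene");b=cam("top")
Y=((20,120,80),(35,255,255))
ys=max(blobs(a,*Y,(380,172,400,195)),key=lambda q:q[0]);ys=max(blobs(a,*Y,(380,172,398,195)),key=lambda q:q[0]);yt=max(blobs(b,*Y,(248,222,265,240)),key=lambda q:q[0])
print(ys[:3],yt[:3],"bar tri",tri(a,ys[1],b,yt[1]))
m=yt[3].astype(np.uint8);c=cv2.findContours(m,0,cv2.CHAIN_APPROX_NONE)[0][0].reshape(-1,2);print("bar rect z90",cv2.minAreaRect(onz(b,c,90)[:,:2].astype(np.float32)))
# slot by darkness-weighted centroid
def cen(s,x0,y0,x1,y1,full):
    g=s["bgr"][y0:y1,x0:x1].max(2).astype(float);w=np.clip(full-g-8,0,None);yy,xx=np.mgrid[y0:y1,x0:x1];return [(w*xx).sum()/w.sum(),(w*yy).sum()/w.sum()]
pt=cen(b,407,211,417,223,228);ps=cen(a,235,188,242,195,254)
print(pt,onz(b,[pt],75),ps,onz(a,[ps],75),tri(a,ps,b,pt))
# yaw from the tube (top edges) in top view
g=b["bgr"][190:250,368:392].max(2)
from numpy import set_printoptions
# rest per-view model check: reproject expected bar top/bottom
for yaw in (22,):
    print("scene proj of bar pts",proj(a,[[524,237,90],[524,237,34]]),"top",proj(b,[[524,237,90],[524,237,34]]))
togo([524,237,160],112)
E
```

```text
(np.int32(161), [390.5, 182.31], [385, 174, 12, 18]) (np.int32(86), [256.94, 230.59], [252, 226, 11, 10]) bar tri (array([525.7964677 , 242.36369244,  65.35785965]), 0.6530119623020141)
bar rect z90 ((524.2442016601562, 236.49880981445312), (28.59593391418457, 31.710662841796875), 3.1090614795684814)
[np.float64(411.0683443708609), np.float64(216.56529801324504)] [[ 582.98395307 -247.69235624   75.        ]] [np.float64(238.1515306122449), np.float64(191.49642857142857)] [[ 583.53623619 -246.97616467   75.        ]] (array([ 582.98469212, -247.46561448,   74.59008133]), 0.43610425327240504)
scene proj of bar pts [[389.37226593 175.95309823]
 [387.77389787 189.48066237]] top [[256.82804203 230.56416544]
 [260.35174745 231.94693865]]
t 0.4 pos [ 166.3 -576.4  231.1] rot [-179.99   -0.     16.09] F [-0.6  0.4  0.2] gap 85.5
turn(tool) [-1.000e-02 -1.000e-02 -9.591e+01] then shift in final axes [620.2 636.4  71.1] shift now axes [ 569.1 -682.4   71.3]
```

```bash

python3 -m jog '[[0,0,-8,0,0,0,-1],[0,0,-8,0,0,0,-1],[0,0,-8,0,0,0,-1],[0,0,-8,0,0,0,-1],[0,0,-8,0,0,0,-1]]' 
python3 -m jog '[[0,0,-8,0,0,0,-1],[0,0,-8,0,0,0,-1],[0,0,-8,0,0,0,-1],[0,0,-8,0,0,0,-1],[0,0,-8,0,0,0,-1]]' 
python3 -m jog '[[0,0,-8,0,0,0,-1],[0,0,-8,0,0,0,-1],[0,0,0,30,30,0,-1],[0,0,0,30,30,0,-1],[0,0,0,30,30,0,-1]]'
python3 -m jog '[[0,0,0,32,33,0,-1],[0,0,0,32,33,0,-1],[0,0,0,32,33,0,-1],[0,0,0,32,33,0,-1],[0,0,0,32,33,0,-1]]'
python3 -m jog '[[0,0,0,32,33,0,-1],[0,0,0,32,33,0,-1],[0,0,0,32,33,0,-1],[0,0,0,32,33,0,-1],[0,0,0,32,33,0,-1]]'
python3 -c "
from h import *
togo([525,240.5,160],112)"
```

```text
time: 0.9
tool_pos: [166.3, -576.5, 231.3]
tcp_rot: [-180.0, -0.0, 56.4]
ft_force: [1.0, -0.6, -0.3]
finger_gap: 85.4
grip_force: 0.0
time: 1.4
tool_pos: [166.3, -576.5, 231.3]
tcp_rot: [-180.0, 0.0, 96.4]
ft_force: [-0.2, 1.1, -0.7]
finger_gap: 85.4
grip_force: 0.0
time: 1.9
tool_pos: [216.1, -458.0, 230.9]
tcp_rot: [180.0, -0.0, 112.0]
ft_force: [1.2, -0.2, -0.2]
finger_gap: 85.3
grip_force: 0.0
time: 2.4
tool_pos: [308.9, -247.3, 231.5]
tcp_rot: [180.0, 0.0, 112.1]
ft_force: [0.4, -0.0, -0.1]
finger_gap: 85.2
grip_force: 0.0
time: 2.9
tool_pos: [401.8, -36.8, 231.7]
tcp_rot: [179.9, 0.0, 112.1]
ft_force: [1.7, -0.5, -0.0]
finger_gap: 85.6
grip_force: 0.0
t 2.9 pos [401.8 -36.8 231.7] rot [1.7993e+02 5.0000e-02 1.1209e+02] F [ 1.7 -0.5 -0. ] gap 85.6
turn(tool) [0.07 0.05 0.09] then shift in final axes [210.9 218.1  71.7] shift now axes [210.7 218.3  71.8]
```

```bash

python3 -m jog '[[0,0,0,32,33,0,-0.2],[0,0,0,32,33,0,-0.2],[0,0,0,32,33,0,-0.2],[0,0,0,32,33,0,-0.2],[0,0,0,32,33,10,-0.2]]' >/dev/null
python3 -m jog '[[0,0,0,32,33,20,-0.2],[0,0,0,0,0,20,-0.2],[0,0,0,0,0,20,-0.2],[0,0,0,0,0,0,-0.2],[0,0,0,0,0,0,-0.2]]' 
python3 - <<'E'
from h import *
togo([525,240.5,120],112)
a=cam("scene");b=cam("top")
def crop(s,x0,y0,x1,y1):return cv2.resize(s["bgr"][y0:y1,x0:x1],(400,300),interpolation=cv2.INTER_CUBIC)
cv2.imwrite("pics/p2.png",np.hstack([crop(a,340,130,440,205),crop(b,215,190,315,265)]))
E
```

```text
time: 3.9
tool_pos: [512.3, 213.5, 161.5]
tcp_rot: [-180.0, -0.0, 112.1]
ft_force: [0.1, 0.6, 0.5]
finger_gap: 51.4
grip_force: 0.0
t 3.9 pos [512.3 213.5 161.5] rot [-179.96   -0.    112.08] F [0.1 0.6 0.5] gap 51.4
turn(tool) [-0.04 -0.    0.08] then shift in final axes [20.3 21.9 41.5] shift now axes [20.3 22.  41.5]
```

View pics/p2.png

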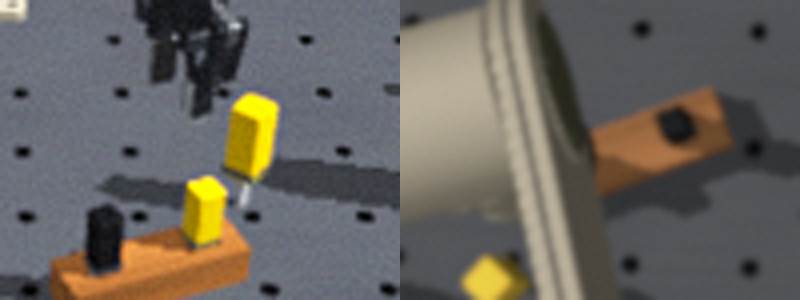

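The scene half of the picture shows the open fingers at about crop (190,80), above and left of the handle at (205,210). That matches the 20/22 mm still to go. Next: shift, descend and grip.

```bash

python3 -m jog '[[0,0,0,20.5,22,0,-0.2],[0,0,0,0,0,0,-0.2],[0,0,0,0,0,25,-0.2],[0,0,0,0,0,25,-0.2],[0,0,0,0,0,25,-0.2]]' 
python3 -m jog '[[0,0,0,0,0,20,-0.2],[0,0,0,0,0,13,-0.2],[0,0,0,0,0,8,-0.2],[0,0,0,0,0,0,-0.2],[0,0,0,0,0,0,-0.2]]' 
python3 - <<'E'
from h import *
togo([525,240.5,43],112)
a=cam("scene");b=cam("top")
cv2.imwrite("pics/p3.png",np.hstack([cv2.resize(s["bgr"][y0:y0+75,x0:x0+100],(400,300),interpolation=cv2.INTER_CUBIC) for s,x0,y0 in((a,340,130),)]))
E
```

```text
time: 4.5
tool_pos: [526.3, 240.8, 87.4]
tcp_rot: [179.8, 0.0, 112.1]
ft_force: [0.2, 0.2, 0.1]
finger_gap: 50.8
grip_force: 0.0
time: 5.0
tool_pos: [525.9, 241.0, 46.5]
tcp_rot: [179.9, 0.0, 112.1]
ft_force: [0.3, 0.8, 1.0]
finger_gap: 51.1
grip_force: 0.0
t 5.0 pos [525.9 241.   46.5] rot [179.91   0.   112.08] F [0.3 0.8 1. ] gap 51.1
turn(tool) [0.09 0.   0.08] then shift in final axes [-0.1 -1.1  3.5] shift now axes [-0.1 -1.1  3.5]
```

View pics/p3.png

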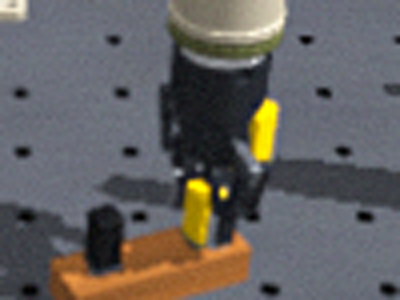

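```bash
python3 - <<'E'
from h import *
a=cam("scene")
P=np.array([525.9,241,46.5]);y=np.array([.927,.375,0])
x=np.array([-.375,.927,0])
for n,q in(("tcp",P),("front finger tip",P+26*y),("rear",P-26*y),("front tip left",P+30*y-11*x),("front tip right",P+30*y+11*x),("bar top corners",0)):
    if n!="bar top corners": print(n,((proj(a,q)[0]-[340,130])*4).round(0))
B=np.array([525,240.5,0])
for z in(34,90):
  for i,j in((1,1),(1,-1),(-1,1),(-1,-1)): print(z,i,j,((proj(a,B+12*i*y+12*j*x+[0,0,z])[0]-[340,130])*4).round(0))
E
```

```text
tcp [198. 228.]
front finger tip [213. 246.]
rear [183. 210.]
front tip left [204. 252.]
front tip right [227. 245.]
34 1 1 [215. 244.]
34 1 -1 [190. 250.]
34 -1 1 [201. 227.]
34 -1 -1 [176. 234.]
90 1 1 [222. 189.]
90 1 -1 [196. 196.]
90 -1 1 [208. 173.]
90 -1 -1 [182. 180.]
```

The finger and the handle are offset from their projections by the same small amount, so relative to each other they agree to about 2 mm. That is enough for a grip.

```bash

python3 -m jog '[[0,0,0,0,-0.5,3,-0.2],[0,0,0,0,0,0,0.2],[0,0,0,0,0,0,0.5],[0,0,0,0,0,0,1],[0,0,0,0,0,0,1]]' 60
python3 -m jog '[[0,0,0,0,0,0,1],[0,0,0,0,0,0,1],[0,0,0,0,0,0,1]]' 60
python3 -c "
from h import *
print(r.sense()['tool_pos'].round(2),r.sense()['tcp_rot'].round(2),r.sense()['wrist_torque'].round(3))"
```

```text
time: 5.65
tool_pos: [524.8, 240.7, 42.5]
tcp_rot: [180.0, -0.0, 112.1]
ft_force: [0.2, 0.1, 1.2]
finger_gap: 24.0
grip_force: 59.1
time: 5.95
tool_pos: [524.8, 240.7, 42.5]
tcp_rot: [180.0, -0.0, 112.1]
ft_force: [0.6, 0.0, 3.1]
finger_gap: 23.4
grip_force: 59.1
[524.82 240.72  42.46] [179.99  -0.   112.09] [ 0.017  0.051 -0.07 ]
```

```bash

python3 -m jog '[[0,0,0,0,0,-10,1],[0,0,0,0,0,-30,1],[0,0,0,0,0,-40,1],[0,0,0,0,0,-40,1],[0,0,0,0,0,-40,1]]'
python3 -m jog '[[0,0,8.55,0,0,-40,1],[0,0,8.55,0,0,0,1],[0,0,0,-30,1.4,0,1],[0,0,0,-42,1.4,0,1],[0,0,0,-42,1.4,0,1]]'
python3 -m jog '[[0,0,0,-42,1.4,0,1],[0,0,0,-42,1.4,0,1],[0,0,0,-42,1.4,0,1],[0,0,0,-42,1.4,0,1],[0,0,0,-42,1.4,0,1]]'
python3 -m jog '[[0,0,0,-42,1.4,0,1],[0,0,0,-42,1.4,0,1],[0,0,0,-40,1.4,0,1],[0,0,0,-20,0,0,1],[0,0,0,0,0,0,1]]'
python3 -c "
from h import *
togo([583.2,-247.4,120],95)"
```

```text
time: 6.45
tool_pos: [524.2, 240.5, 204.1]
tcp_rot: [-180.0, -0.0, 112.1]
ft_force: [1.8, 0.6, -1.1]
finger_gap: 23.1
grip_force: 62.4
time: 6.95
tool_pos: [538.4, 126.7, 242.7]
tcp_rot: [-180.0, 0.0, 95.1]
ft_force: [0.3, -0.2, -1.6]
finger_gap: 23.2
grip_force: 62.4
time: 7.45
tool_pos: [563.7, -82.8, 242.8]
tcp_rot: [180.0, -0.0, 95.0]
ft_force: [0.4, 0.2, -0.8]
finger_gap: 23.3
grip_force: 62.4
time: 7.95
tool_pos: [580.2, -226.8, 242.1]
tcp_rot: [-180.0, 0.0, 94.8]
ft_force: [-0.2, 0.9, -2.4]
finger_gap: 23.3
grip_force: 62.5
t 7.95 pos [ 580.2 -226.8  242.1] rot [-1.7996e+02  1.0000e-02  9.4800e+01] F [-0.2  0.9 -2.4] gap 23.3
turn(tool) [-0.04  0.01 -0.2 ] then shift in final axes [-20.7   1.2 122.1] shift now axes [-20.7   1.3 122.1]
```

```bash

python3 -m jog '[[0,0,0,-20.7,1.2,0,1],[0,0,0,0,0,40,1],[0,0,0,0,0,40,1],[0,0,0,0,0,30,1],[0,0,0,0,0,10,1]]' >/dev/null
python3 -m jog '[[0,0,0,0,0,0,1],[0,0,0,0,0,0,1]]'
python3 - <<'E'
from h import *
togo([583.2,-247.4,120],95)
a=cam("scene");b=cam("top")
cv2.imwrite("pics/p4.png",np.hstack([cv2.resize(s["bgr"][y0:y0+60,x0:x0+80],(400,300),interpolation=cv2.INTER_CUBIC) for s,x0,y0 in((a,210,155),(b,370,180))]))
for q in blobs(a,(20,120,80),(35,255,255),(225,160,260,200)):print(q[:3])
print(proj(a,[[583.2,-247.4,75],[583.2,-247.4,86],[583.2,-247.4,113],[583.2,-247.4,169]]))
E
```

```text
time: 8.65
tool_pos: [584.9, -244.6, 124.4]
tcp_rot: [179.9, 0.1, 95.0]
ft_force: [0.2, -1.7, -1.2]
finger_gap: 23.4
grip_force: 62.5
t 8.65 pos [ 584.9 -244.6  124.4] rot [1.7988e+02 7.0000e-02 9.5030e+01] F [ 0.2 -1.7 -1.2] gap 23.4
turn(tool) [0.12 0.07 0.03] then shift in final axes [-2.7 -1.9  4.4] shift now axes [-2.7 -1.9  4.4]
(np.int32(34), [238.76, 172.18], [237, 165, 4, 17])
[[238.03995293 191.43051887]
 [237.4806253  188.71820225]
 [236.08249861 181.92395859]
 [233.06402641 167.1845326 ]]
```

View pics/p4.png

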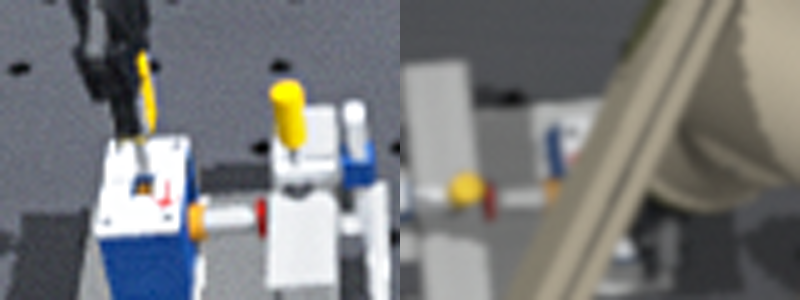

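The blade is visible under the front finger at crop (143,155), above the slot at crop (143,185). I'll measure the blade's column against the slot by differencing with the first picture.

```bash
python3 - <<'E'
from h import *
a=cam("scene");o=cv2.imread("pics/scene0.png")
d=np.abs(a["bgr"].astype(int)-o).max(2)
print("cols 230..245");
for y in range(178,193):print(y,d[y,230:246], a["bgr"][y,230:246].max(2))
s=r.sense()["tool_pos"]
R=Ro.from_euler("xyz",r.sense()["tcp_rot"],degrees=True)
for dz in(8.5,20,35.5):
    c=s+R.apply([0,0,dz]);print(dz,[proj(a,c+R.apply([i*4.5,j*2,0]))[0].round(1).tolist() for i,j in((1,1),(-1,1),(0,0))])
E
```

```text
cols 230..245Traceback (most recent call last):
  File "<stdin>", line 5, in <module>
    return umr_maximum(a, axis, None, out, keepdims, initial, where)
numpy.exceptions.AxisError: axis 2 is out of bounds for array of dimension 2
```

```bash
python3 - <<'E'
from h import *
a=cam("scene");o=cv2.imread("pics/scene0.png")
d=np.abs(a["bgr"].astype(int)-o).max(2)
print("cols 230..245");
for y in range(179,193):print(y,d[y,230:246], a["bgr"][y,230:246].max(1))
s=r.sense()["tool_pos"]
R=Ro.from_euler("xyz",r.sense()["tcp_rot"],degrees=True)
for dz in(8.5,20,35.5):
    c=s+R.apply([0,0,dz]);print(dz,[proj(a,c+R.apply([i*4.5,j*2,0]))[0].round(1).tolist() for i,j in((1,1),(-1,1),(0,0))])
E
```

```text
cols 230..245
179 [  4   9  45  91  96  88  76  45  65 118  99   8   6   9   3   3] [122 126  82  36  29  37  46  82 170 224 207 114 125 124 121 123]
180 [ 2  4 28 81 83 87 93 61 38 83 55  4  2  4  2  3] [128 131  98  42  40  34  31  64 150 185 158 116 122 121 120 122]
181 [ 7  4 10 72 75 77 73 45 38 49 38  9  5  3 11  3] [125 122 109  47  38  35  47  70 144 148 113 115 118 120 129 117]
182 [ 5  9 12 51 42 40 90 81 30 65 22 10  6  8  3 10] [120 124 113  81  89 116 105 108 153 136 170 192 188 192 206 190]
183 [  9   7   4  18  20  14 149 169 141  36   3   5   2   1   5   4] [116 137 240 168 210 245 145 128 160 222 255 255 255 255 242 219]
184 [  8  11   0   8   6   0  90 133  99   2   0   0   0   0   5   3] [122 175 255 219 251 255 180 126 166 255 255 255 255 255 237 207]
185 [  7   5   2   5   5   0  43 105  93  13   1   2   0   1   1   1] [123 195 255 222 249 255 223 160 176 249 255 255 255 255 252 252]
186 [  6   7   0   1   0   1  14  96 108  26   2   2   1   0   1   0] [118 231 255 255 255 255 246 163 154 235 255 255 254 255 255 255]
187 [  3   2   0   0   1   1   2 100 117  44   1   2   1   1   1   0] [132 255 255 255 255 255 255 166 150 223 255 255 254 254 255 255]
188 [ 6  0  0  1  1  2  0 82 96 47  1  2  1  1  1  0] [136 255 255 255 255 255 255 188 168 224 255 255 255 254 255 255]
189 [ 5  0  0  1  1  0  0 54 61 32  1  3  0  0  1  0] [150 255 255 255 255 255 255 192 184 215 239 251 255 255 255 255]
190 [18  0  3  6  7  2  8 10  7  4  2  4  0  1  0  0] [144 255 255 251 251 255 240 145 134 141 172 253 255 253 254 255]
191 [16  3 10 12 15 10 26  4  6  7  4  0  0  2  1  0] [164 255 250 247 247 251 208 105  84  80 148 255 255 247 255 255]
192 [ 7  0  0  1  0  0  2  7  6 11  4  0  0  7  0  0] [207 255 255 255 255 255 201  99 156 127 176 255 255 245 255 255]
8.5 [[237.9, 181.8], [235.0, 181.9], [236.5, 181.5]]
20 [[238.4, 184.7], [235.6, 184.9], [237.1, 184.4]]
35.5 [[239.2, 188.6], [236.4, 188.8], [237.9, 188.3]]
```

Measured blade position matches prediction to within about 0.3 px (1 mm). The blade needs to go 2 mm towards -y, then enter near the -x end of the slot. I'll go down with force checks between the moves.

```bash
cat > chk.py <<'E'
import sys
from h import *
s=r.sense();R=Ro.from_euler("xyz",s["tcp_rot"],degrees=True)
j=np.array([np.cos(np.radians(5)),np.sin(np.radians(5)),0]);k=np.array([-j[1],j[0],0])
d=s["tool_pos"]-[583.2,-247.4,75+35.5];f=s["ft_force"];m=s["wrist_torque"]
print("t%.2f jx %.2f jy %.2f tipz %.2f | F jx %.2f jy %.2f z %.2f | M jx %.3f jy %.3f"%(s["time"],d@j,d@k,d[2],f@j,f@k,f[2],m@j,m@k),flush=True)
# args: fz limit, M_jy limit relative to base
if len(sys.argv)>1 and abs(f[2])>float(sys.argv[1]): print("STOP F");sys.exit(1)
if len(sys.argv)>3 and abs(m@k-float(sys.argv[3]))>float(sys.argv[2]): print("STOP M");sys.exit(1)
E
python3 chk.py
python3 -m jog '[[0,0,0,-2.2,-8,0,1],[0,0,0,0,0,0,1],[0,0,0,0,0,6,1],[0,0,0,0,0,6,1],[0,0,0,0,0,0,1]]' >/dev/null; python3 chk.py 8 && 
python3 -m jog '[[0,0,0,0,0,2,1],[0,0,0,0,0,2,1],[0,0,0,0,0,0,1]]' >/dev/null; python3 chk.py 6
```

```text
t8.85 jx 2.03 jy 2.00 tipz 14.25 | F jx 0.29 jy -0.04 z -2.86 | M jx -0.041 jy -0.002
t9.35 jx -8.10 jy 1.01 tipz -2.00 | F jx 0.20 jy 0.65 z -1.46 | M jx -0.006 jy 0.002
t9.65 jx -7.30 jy 0.55 tipz -4.50 | F jx -0.46 jy -0.19 z -2.11 | M jx -0.037 jy 0.052
```

```bash

python3 -m jog '[[0,0,0,0,0,1.5,1],[0,0,0,0,0,1,1]]' >/dev/null; python3 chk.py 5 && 
python3 -m jog '[[0,0,0,0,0,1,1],[0,0,0,0,0,0,1]]' >/dev/null; python3 chk.py 5 0.3 0 &&
python3 -m jog '[[0,0,0,0,0,1,1],[0,0,0,0,0,0,1]]' >/dev/null; python3 chk.py 5 0.3 0 &&
python3 -m jog '[[0,0,0,0,0,1,1],[0,0,0,0,0,0,1]]' >/dev/null; python3 chk.py 5 0.3 0 &&
python3 -m jog '[[0,0,0,0,0,1,1],[0,0,0,0,0,0,1]]' >/dev/null; python3 chk.py 5 0.3 0 &&
python3 -m jog '[[0,0,0,0,0,1,1],[0,0,0,0,0,0,1]]' >/dev/null; python3 chk.py 5 0.3 0 &&
python3 -m jog '[[0,0,0,0,0,1.5,1],[0,0,0,0,0,0,1]]' >/dev/null; python3 chk.py 5 0.3 0 &&
python3 -m jog '[[0,0,0,0,0,1.5,1],[0,0,0,0,0,0,1]]' >/dev/null; python3 chk.py 5 0.3 0
```

```text
t9.85 jx -7.11 jy 0.37 tipz -6.62 | F jx 0.16 jy 0.56 z -1.90 | M jx 0.024 jy -0.017
t10.05 jx -7.13 jy 0.38 tipz -7.58 | F jx 0.10 jy -0.01 z -1.46 | M jx 0.000 jy 0.029
t10.25 jx -6.94 jy 0.29 tipz -7.94 | F jx -1.20 jy 0.85 z 4.10 | M jx 0.215 jy 0.301
STOP M
t10.25 jx -6.94 jy 0.29 tipz -7.94 | F jx -1.20 jy 0.85 z 4.10 | M jx 0.215 jy 0.301
STOP M
t10.25 jx -6.94 jy 0.29 tipz -7.94 | F jx -1.20 jy 0.85 z 4.10 | M jx 0.215 jy 0.301
STOP M
t10.25 jx -6.94 jy 0.29 tipz -7.94 | F jx -1.20 jy 0.85 z 4.10 | M jx 0.215 jy 0.301
STOP M
t10.25 jx -6.94 jy 0.29 tipz -7.94 | F jx -1.20 jy 0.85 z 4.10 | M jx 0.215 jy 0.301
STOP M
t10.25 jx -6.94 jy 0.29 tipz -7.94 | F jx -1.20 jy 0.85 z 4.10 | M jx 0.215 jy 0.301
STOP M
```

Contact at 7.9 mm depth means the tip is on a tooth at jx ≈ -7. I'll lift and try 9 mm further along the slot.

```bash

python3 -m jog '[[0,0,0,0,0,-3.5,1],[0,0,0,0,4.5,0,1],[0,0,0,0,4.5,0,1],[0,0,0,0,0,2,1],[0,0,0,0,0,0,1]]' >/dev/null; python3 chk.py 5 && 
python3 -m jog '[[0,0,0,0,0,1,1],[0,0,0,0,0,0,1]]' >/dev/null && python3 chk.py 4 0.3 0 &&
python3 -m jog '[[0,0,0,0,0,1,1],[0,0,0,0,0,0,1]]' >/dev/null && python3 chk.py 4 0.3 0 &&
python3 -m jog '[[0,0,0,0,0,1,1],[0,0,0,0,0,0,1]]' >/dev/null && python3 chk.py 4 0.3 0 &&
python3 -m jog '[[0,0,0,0,0,1,1],[0,0,0,0,0,0,1]]' >/dev/null && python3 chk.py 4 0.3 0 &&
python3 -m jog '[[0,0,0,0,0,1,1],[0,0,0,0,0,0,1]]' >/dev/null && python3 chk.py 4 0.3 0 &&
python3 -m jog '[[0,0,0,0,0,1.5,1],[0,0,0,0,0,0,1]]' >/dev/null && python3 chk.py 4 0.3 0 &&
python3 -m jog '[[0,0,0,0,0,1,1],[0,0,0,0,0,0,1]]' >/dev/null && python3 chk.py 4 0.3 0
```

```text
t10.75 jx 1.66 jy 0.67 tipz -7.91 | F jx -0.28 jy -0.04 z -2.69 | M jx 0.005 jy 0.044
t10.95 jx 1.53 jy 0.50 tipz -8.55 | F jx -0.14 jy 0.36 z -1.38 | M jx -0.027 jy -0.006
t11.15 jx 1.66 jy 0.45 tipz -9.32 | F jx 0.13 jy -0.04 z -1.01 | M jx 0.021 jy -0.023
t11.35 jx 1.71 jy 0.45 tipz -10.29 | F jx 0.85 jy -0.17 z -1.71 | M jx -0.051 jy 0.023
t11.55 jx 1.70 jy 0.48 tipz -11.34 | F jx 0.53 jy 1.03 z -0.97 | M jx -0.021 jy 0.027
t11.75 jx 1.71 jy 0.46 tipz -12.34 | F jx -0.27 jy -0.65 z -2.29 | M jx 0.015 jy -0.003
t11.95 jx 1.63 jy 0.50 tipz -13.96 | F jx 1.05 jy -0.81 z -1.48 | M jx 0.048 jy 0.056
t12.15 jx 1.69 jy 0.45 tipz -14.85 | F jx 0.11 jy -0.15 z -1.42 | M jx 0.040 jy 0.050
```

Between teeth at depth 14.9 mm. Now the first partial push.

```bash

python3 -m jog '[[0,0,0,0,1,0,1],[0,0,0,0,1,0,1]]' >/dev/null && python3 chk.py 6 1.3 0 &&
python3 -m jog '[[0,0,0,0,1,0,1],[0,0,0,0,0,0,1]]' >/dev/null && python3 chk.py 6 1.3 0 &&
python3 -m jog '[[0,0,0,0,1,0,1],[0,0,0,0,0,0,1]]' >/dev/null && python3 chk.py 6 1.3 0 &&
python3 -m jog '[[0,0,0,0,1,0,1],[0,0,0,0,0,0,1]]' >/dev/null && python3 chk.py 6 1.3 0 &&
python3 -m jog '[[0,0,0,0,1,0,1],[0,0,0,0,0,0,1]]' >/dev/null && python3 chk.py 6 1.3 0 &&
python3 -m jog '[[0,0,0,0,1,0,1],[0,0,0,0,1,0,1]]' >/dev/null && python3 chk.py 6 1.3 0 &&
python3 -m jog '[[0,0,0,0,1,0,1],[0,0,0,0,0,0,1]]' >/dev/null && python3 chk.py 6 1.3 0
```

```text
t12.35 jx 3.89 jy 0.40 tipz -14.61 | F jx 0.75 jy -0.41 z -2.39 | M jx 0.015 jy 0.013
t12.55 jx 4.98 jy 0.43 tipz -14.61 | F jx 0.56 jy 0.01 z -1.94 | M jx -0.012 jy -0.022
t12.75 jx 5.56 jy 0.43 tipz -14.77 | F jx -1.13 jy 0.12 z -1.24 | M jx -0.016 jy 0.251
t12.95 jx 6.38 jy 0.42 tipz -14.91 | F jx -2.49 jy -0.03 z -0.80 | M jx -0.024 jy 0.584
t13.15 jx 7.65 jy 0.44 tipz -14.84 | F jx -2.61 jy -0.20 z -1.54 | M jx 0.036 jy 0.637
t13.35 jx 9.85 jy 0.42 tipz -14.63 | F jx -2.74 jy -0.39 z -0.78 | M jx -0.010 jy 0.648
t13.55 jx 11.11 jy 0.38 tipz -14.50 | F jx -1.78 jy -0.08 z -1.28 | M jx 0.018 jy 0.496
```

Running torque is about 0.64 N m at roughly 3 N. That stroke turned the wheel about 15°, and the next gap is near jx -8. Going for a full stroke.

```bash

python3 -m jog '[[0,0,0,0,-1.5,0,1],[0,0,0,0,0,-5,1],[0,0,0,0,0,-5,1],[0,0,0,0,-9,0,1],[0,0,0,0,-8.5,0,1]]' >/dev/null && python3 chk.py 5 &&
python3 -m jog '[[0,0,0,0,0,0,1],[0,0,0,0,0,2,1],[0,0,0,0,0,1,1],[0,0,0,0,0,0,1]]' >/dev/null && python3 chk.py 4 0.3 0 &&
python3 -m jog '[[0,0,0,0,0,1,1],[0,0,0,0,0,0,1]]' >/dev/null && python3 chk.py 4 0.3 0 &&
python3 -m jog '[[0,0,0,0,0,1,1],[0,0,0,0,0,0,1]]' >/dev/null && python3 chk.py 4 0.3 0 &&
python3 -m jog '[[0,0,0,0,0,1,1],[0,0,0,0,0,0,1]]' >/dev/null && python3 chk.py 4 0.3 0 &&
python3 -m jog '[[0,0,0,0,0,1,1],[0,0,0,0,0,0,1]]' >/dev/null && python3 chk.py 4 0.3 0 &&
python3 -m jog '[[0,0,0,0,0,1.5,1],[0,0,0,0,0,0,1]]' >/dev/null && python3 chk.py 4 0.3 0 &&
python3 -m jog '[[0,0,0,0,0,1.5,1],[0,0,0,0,0,0,1]]' >/dev/null && python3 chk.py 4 0.3 0
```

```text
t14.05 jx -8.47 jy 0.29 tipz -4.14 | F jx -1.67 jy 0.31 z -2.59 | M jx -0.028 jy 0.015
t14.45 jx -8.29 jy 0.58 tipz -8.11 | F jx 0.33 jy -0.67 z -1.22 | M jx -0.043 jy 0.009
t14.65 jx -8.17 jy 0.53 tipz -8.89 | F jx -0.27 jy 0.09 z -2.20 | M jx -0.026 jy 0.023
t14.85 jx -8.24 jy 0.49 tipz -9.84 | F jx 0.08 jy 0.74 z -1.94 | M jx 0.029 jy 0.044
t15.05 jx -8.29 jy 0.49 tipz -10.84 | F jx -0.05 jy -0.75 z -1.41 | M jx -0.056 jy -0.017
t15.25 jx -8.30 jy 0.47 tipz -11.83 | F jx -0.13 jy -0.35 z -1.30 | M jx 0.097 jy 0.041
t15.45 jx -8.33 jy 0.52 tipz -13.45 | F jx -0.03 jy -0.25 z -1.87 | M jx -0.009 jy 0.026
t15.65 jx -8.37 jy 0.50 tipz -14.96 | F jx 0.12 jy 0.43 z -1.54 | M jx 0.035 jy -0.006
```

```bash

python3 -m jog '[[0,0,0,0,1.5,0,1],[0,0,0,0,1.5,0,1]]' >/dev/null && python3 chk.py 6 1.1 0 &&
python3 -m jog '[[0,0,0,0,1.5,0,1],[0,0,0,0,1.5,0,1]]' >/dev/null && python3 chk.py 6 1.1 0 &&
python3 -m jog '[[0,0,0,0,1.5,0,1],[0,0,0,0,1.5,0,1]]' >/dev/null && python3 chk.py 6 1.1 0 &&
python3 -m jog '[[0,0,0,0,1.5,0,1],[0,0,0,0,1.5,0,1]]' >/dev/null && python3 chk.py 6 1.1 0 &&
python3 -m jog '[[0,0,0,0,1.2,0,1],[0,0,0,0,1.2,0,1]]' >/dev/null && python3 chk.py 6 1.1 0 &&
python3 -m jog '[[0,0,0,0,1.2,0,1],[0,0,0,0,1.2,0,1]]' >/dev/null && python3 chk.py 6 1.1 0 &&
python3 -m jog '[[0,0,0,0,1.2,0,1],[0,0,0,0,1.2,0,1]]' >/dev/null && python3 chk.py 6 1.1 0
```

```text
t15.85 jx -5.26 jy 0.41 tipz -14.65 | F jx -2.65 jy -0.40 z 0.50 | M jx 0.052 jy 0.537
t16.05 jx -2.51 jy 0.42 tipz -14.73 | F jx -3.70 jy -1.10 z 0.29 | M jx 0.008 jy 0.683
t16.25 jx 0.68 jy 0.44 tipz -14.77 | F jx -3.35 jy 0.19 z -1.24 | M jx 0.068 jy 0.625
t16.45 jx 3.58 jy 0.54 tipz -15.03 | F jx -3.30 jy -0.09 z -1.15 | M jx -0.060 jy 0.683
t16.65 jx 6.16 jy 0.46 tipz -14.86 | F jx -4.00 jy 0.42 z -0.73 | M jx -0.008 jy 0.627
t16.85 jx 8.76 jy 0.37 tipz -14.59 | F jx -2.35 jy 0.01 z -1.64 | M jx 0.045 jy 0.612
t17.05 jx 11.22 jy 0.34 tipz -14.50 | F jx -3.12 jy -0.12 z -0.66 | M jx 0.025 jy 0.612
```

```bash

python3 -m jog '[[0,0,0,0,-1.5,0,1],[0,0,0,0,0,-5,1],[0,0,0,0,0,-5,1],[0,0,0,0,-9,0,1],[0,0,0,0,-9,0,1]]' >/dev/null && python3 chk.py 5 &&
python3 -m jog '[[0,0,0,0,0,0,1],[0,0,0,0,0,2,1],[0,0,0,0,0,1,1],[0,0,0,0,0,0,1]]' >/dev/null && python3 chk.py 4 0.3 0 &&
python3 -m jog '[[0,0,0,0,0,1,1],[0,0,0,0,0,0,1]]' >/dev/null && python3 chk.py 4 0.3 0 &&
python3 -m jog '[[0,0,0,0,0,1,1],[0,0,0,0,0,1,1],[0,0,0,0,0,0,1]]' >/dev/null && python3 chk.py 4 0.3 0 &&
python3 -m jog '[[0,0,0,0,0,1,1],[0,0,0,0,0,1.5,1],[0,0,0,0,0,0,1]]' >/dev/null && python3 chk.py 4 0.3 0 &&
python3 -m jog '[[0,0,0,0,0,1.5,1],[0,0,0,0,0,0,1]]' >/dev/null && python3 chk.py 4 0.3 0 &&
python3 -m jog '[[0,0,0,0,1.2,0,1],[0,0,0,0,1.2,0,1]]' >/dev/null && python3 chk.py 6 0.85 0 &&
python3 -m jog '[[0,0,0,0,1.2,0,1],[0,0,0,0,1.2,0,1]]' >/dev/null && python3 chk.py 6 0.85 0 &&
python3 -m jog '[[0,0,0,0,1,0,1],[0,0,0,0,1,0,1]]' >/dev/null && python3 chk.py 6 0.85 0 &&
python3 -m jog '[[0,0,0,0,0.6,0,1],[0,0,0,0,0,0,1]]' >/dev/null && python3 chk.py 6 0.85 0
```

```text
t17.55 jx -8.80 jy 0.28 tipz -4.20 | F jx -0.09 jy 0.39 z -2.43 | M jx -0.029 jy 0.048
t17.95 jx -8.60 jy 0.55 tipz -8.09 | F jx -0.75 jy -0.60 z -1.72 | M jx 0.008 jy -0.002
t18.15 jx -8.47 jy 0.52 tipz -8.90 | F jx 0.75 jy -0.22 z -0.56 | M jx -0.011 jy -0.037
t18.45 jx -8.61 jy 0.52 tipz -10.90 | F jx -0.21 jy 0.14 z -1.86 | M jx 0.033 jy 0.002
t18.75 jx -8.65 jy 0.52 tipz -13.47 | F jx -0.17 jy 0.65 z -1.68 | M jx -0.030 jy 0.027
t18.95 jx -8.61 jy 0.51 tipz -14.91 | F jx -0.00 jy -0.48 z -2.65 | M jx -0.028 jy -0.022
t19.15 jx -6.00 jy 0.38 tipz -14.60 | F jx 0.38 jy -0.61 z -1.19 | M jx -0.010 jy -0.020
t19.35 jx -4.02 jy 0.40 tipz -14.73 | F jx -2.85 jy -0.50 z -0.53 | M jx 0.017 jy 0.563
t19.55 jx -1.88 jy 0.39 tipz -14.68 | F jx -3.08 jy 1.08 z 0.46 | M jx 0.072 jy 0.628
t19.75 jx -1.10 jy 0.46 tipz -14.72 | F jx -3.21 jy -0.26 z -0.10 | M jx 0.002 jy 0.538
```

```bash

python3 -m jog '[[0,0,0,0,0.4,0,1],[0,0,0,0,0,0,1]]' >/dev/null && python3 chk.py 6 0.85 0 &&
python3 -m jog '[[0,0,0,0,0.4,0,1],[0,0,0,0,0,0,1]]' >/dev/null && python3 chk.py 6 0.85 0 &&
python3 -m jog '[[0,0,0,0,0.4,0,1],[0,0,0,0,0,0,1]]' >/dev/null && python3 chk.py 6 0.85 0 &&
python3 -m jog '[[0,0,0,0,0.4,0,1],[0,0,0,0,0,0,1]]' >/dev/null && python3 chk.py 6 0.85 0 &&
python3 -m jog '[[0,0,0,0,0.4,0,1],[0,0,0,0,0,0,1]]' >/dev/null && python3 chk.py 6 0.85 0 &&
python3 -m jog '[[0,0,0,0,0.4,0,1],[0,0,0,0,0,0,1]]' >/dev/null && python3 chk.py 6 0.85 0 &&
python3 -m jog '[[0,0,0,0,0.4,0,1],[0,0,0,0,0,0,1]]' >/dev/null && python3 chk.py 6 0.85 0 &&
python3 -m jog '[[0,0,0,0,0.4,0,1],[0,0,0,0,0,0,1]]' >/dev/null && python3 chk.py 6 0.85 0 &&
python3 -m jog '[[0,0,0,0,0.4,0,1],[0,0,0,0,0,0,1]]' >/dev/null && python3 chk.py 6 0.85 0 &&
python3 -m jog '[[0,0,0,0,0.4,0,1],[0,0,0,0,0,0,1]]' >/dev/null && python3 chk.py 6 0.85 0 &&
python3 -m jog '[[0,0,0,0,0.4,0,1],[0,0,0,0,0,0,1]]' >/dev/null && python3 chk.py 6 0.85 0 &&
python3 -m jog '[[0,0,0,0,0.4,0,1],[0,0,0,0,0,0,1]]' >/dev/null && python3 chk.py 6 0.85 0 &&
python3 -m jog '[[0,0,0,0,0.4,0,1],[0,0,0,0,0,0,1]]' >/dev/null && python3 chk.py 6 0.85 0 &&
python3 -m jog '[[0,0,0,0,0.4,0,1],[0,0,0,0,0,0,1]]' >/dev/null && python3 chk.py 6 0.85 0 &&
python3 -m jog '[[0,0,0,0,0.4,0,1],[0,0,0,0,0,0,1]]' >/dev/null && python3 chk.py 6 0.85 0
```

```text
t19.95 jx -0.72 jy 0.44 tipz -14.70 | F jx -2.93 jy 0.03 z -0.43 | M jx 0.036 jy 0.549
t20.15 jx -0.31 jy 0.43 tipz -14.67 | F jx -3.23 jy 0.08 z -0.44 | M jx 0.039 jy 0.557
t20.35 jx 0.08 jy 0.47 tipz -14.73 | F jx -3.45 jy -0.88 z -0.02 | M jx 0.006 jy 0.599
t20.55 jx 0.48 jy 0.47 tipz -14.73 | F jx -3.17 jy 0.75 z -0.60 | M jx 0.050 jy 0.565
t20.75 jx 0.86 jy 0.46 tipz -14.73 | F jx -2.79 jy 0.27 z -1.24 | M jx 0.031 jy 0.590
t20.95 jx 1.27 jy 0.45 tipz -14.76 | F jx -2.73 jy 0.77 z -0.28 | M jx 0.072 jy 0.634
t21.15 jx 1.68 jy 0.49 tipz -14.76 | F jx -2.52 jy -0.22 z -1.91 | M jx 0.070 jy 0.591
t21.35 jx 2.04 jy 0.44 tipz -14.77 | F jx -2.63 jy 1.02 z -1.25 | M jx 0.111 jy 0.626
t21.55 jx 2.48 jy 0.43 tipz -14.72 | F jx -2.97 jy -0.38 z -2.08 | M jx 0.097 jy 0.657
t21.75 jx 2.94 jy 0.41 tipz -14.66 | F jx -3.18 jy 0.18 z -1.94 | M jx 0.008 jy 0.635
t21.95 jx 3.33 jy 0.39 tipz -14.65 | F jx -3.38 jy 1.38 z -2.57 | M jx -0.024 jy 0.611
t22.15 jx 3.76 jy 0.39 tipz -14.63 | F jx -3.12 jy 0.08 z -2.14 | M jx 0.026 jy 0.653
t22.35 jx 4.18 jy 0.37 tipz -14.61 | F jx -3.37 jy 0.29 z -1.94 | M jx -0.003 jy 0.681
t22.55 jx 4.56 jy 0.39 tipz -14.63 | F jx -3.05 jy -0.87 z -1.44 | M jx 0.018 jy 0.608
t22.75 jx 4.94 jy 0.40 tipz -14.64 | F jx -2.81 jy -0.15 z -1.41 | M jx -0.043 jy 0.634
```

Still turning freely, so I'll continue to the end of the stroke with the same step and limit.

```bash

python3 -m jog '[[0,0,0,0,0.4,0,1],[0,0,0,0,0,0,1]]' >/dev/null && python3 chk.py 6 0.85 0 &&
python3 -m jog '[[0,0,0,0,0.4,0,1],[0,0,0,0,0,0,1]]' >/dev/null && python3 chk.py 6 0.85 0 &&
python3 -m jog '[[0,0,0,0,0.4,0,1],[0,0,0,0,0,0,1]]' >/dev/null && python3 chk.py 6 0.85 0 &&
python3 -m jog '[[0,0,0,0,0.4,0,1],[0,0,0,0,0,0,1]]' >/dev/null && python3 chk.py 6 0.85 0 &&
python3 -m jog '[[0,0,0,0,0.4,0,1],[0,0,0,0,0,0,1]]' >/dev/null && python3 chk.py 6 0.85 0 &&
python3 -m jog '[[0,0,0,0,0.4,0,1],[0,0,0,0,0,0,1]]' >/dev/null && python3 chk.py 6 0.85 0 &&
python3 -m jog '[[0,0,0,0,0.4,0,1],[0,0,0,0,0,0,1]]' >/dev/null && python3 chk.py 6 0.85 0 &&
python3 -m jog '[[0,0,0,0,0.4,0,1],[0,0,0,0,0,0,1]]' >/dev/null && python3 chk.py 6 0.85 0 &&
python3 -m jog '[[0,0,0,0,0.4,0,1],[0,0,0,0,0,0,1]]' >/dev/null && python3 chk.py 6 0.85 0 &&
python3 -m jog '[[0,0,0,0,0.4,0,1],[0,0,0,0,0,0,1]]' >/dev/null && python3 chk.py 6 0.85 0 &&
python3 -m jog '[[0,0,0,0,0.4,0,1],[0,0,0,0,0,0,1]]' >/dev/null && python3 chk.py 6 0.85 0 &&
python3 -m jog '[[0,0,0,0,0.4,0,1],[0,0,0,0,0,0,1]]' >/dev/null && python3 chk.py 6 0.85 0 &&
python3 -m jog '[[0,0,0,0,0.4,0,1],[0,0,0,0,0,0,1]]' >/dev/null && python3 chk.py 6 0.85 0 &&
python3 -m jog '[[0,0,0,0,0.4,0,1],[0,0,0,0,0,0,1]]' >/dev/null && python3 chk.py 6 0.85 0 &&
python3 -m jog '[[0,0,0,0,0.4,0,1],[0,0,0,0,0,0,1]]' >/dev/null && python3 chk.py 6 0.85 0
```

```text
t22.95 jx 5.34 jy 0.37 tipz -14.61 | F jx -3.95 jy 0.06 z -1.07 | M jx 0.007 jy 0.638
t23.15 jx 5.77 jy 0.39 tipz -14.60 | F jx -3.19 jy -0.64 z -2.07 | M jx -0.039 jy 0.622
t23.35 jx 6.15 jy 0.40 tipz -14.61 | F jx -3.21 jy -0.55 z -1.51 | M jx -0.001 jy 0.615
t23.55 jx 6.56 jy 0.40 tipz -14.64 | F jx -2.93 jy -0.04 z -1.58 | M jx -0.012 jy 0.645
t23.75 jx 6.96 jy 0.42 tipz -14.63 | F jx -3.78 jy 0.35 z -1.16 | M jx 0.009 jy 0.629
t23.95 jx 7.37 jy 0.41 tipz -14.64 | F jx -2.49 jy -0.24 z -0.71 | M jx 0.007 jy 0.583
t24.15 jx 7.75 jy 0.41 tipz -14.62 | F jx -2.91 jy -0.72 z -1.25 | M jx -0.006 jy 0.580
t24.35 jx 8.16 jy 0.40 tipz -14.63 | F jx -2.81 jy -0.94 z -1.55 | M jx 0.026 jy 0.631
t24.55 jx 8.54 jy 0.37 tipz -14.63 | F jx -2.56 jy 0.04 z -1.09 | M jx -0.027 jy 0.591
t24.75 jx 8.93 jy 0.41 tipz -14.65 | F jx -3.49 jy -0.63 z -1.36 | M jx 0.021 jy 0.556
t24.95 jx 9.35 jy 0.40 tipz -14.61 | F jx -2.76 jy -0.03 z -2.18 | M jx -0.023 jy 0.591
t25.15 jx 9.77 jy 0.42 tipz -14.62 | F jx -2.75 jy 0.11 z -1.05 | M jx -0.018 jy 0.575
t25.35 jx 10.18 jy 0.41 tipz -14.60 | F jx -2.36 jy 0.11 z -0.41 | M jx -0.037 jy 0.561
t25.55 jx 10.56 jy 0.40 tipz -14.63 | F jx -2.51 jy -0.64 z -0.95 | M jx 0.011 jy 0.476
t25.75 jx 10.94 jy 0.39 tipz -14.63 | F jx -2.48 jy -0.03 z 0.02 | M jx 0.011 jy 0.548
```

```bash

python3 -m jog '[[0,0,0,0,-1.5,0,1],[0,0,0,0,0,-5,1],[0,0,0,0,0,-5,1],[0,0,0,0,-9,0,1],[0,0,0,0,-9,0,1]]' >/dev/null && python3 chk.py 5 &&
python3 -m jog '[[0,0,0,0,0,0,1],[0,0,0,0,0,2,1],[0,0,0,0,0,1,1],[0,0,0,0,0,0,1]]' >/dev/null && python3 chk.py 4 0.3 0 &&
python3 -m jog '[[0,0,0,0,0,1,1],[0,0,0,0,0,0,1]]' >/dev/null && python3 chk.py 4 0.3 0 &&
python3 -m jog '[[0,0,0,0,0,1,1],[0,0,0,0,0,1,1],[0,0,0,0,0,0,1]]' >/dev/null && python3 chk.py 4 0.3 0 &&
python3 -m jog '[[0,0,0,0,0,1,1],[0,0,0,0,0,1.5,1],[0,0,0,0,0,0,1]]' >/dev/null && python3 chk.py 4 0.3 0 &&
python3 -m jog '[[0,0,0,0,0,1.5,1],[0,0,0,0,0,0,1]]' >/dev/null && python3 chk.py 4 0.3 0 &&
python3 -m jog '[[0,0,0,0,1.2,0,1],[0,0,0,0,1.2,0,1]]' >/dev/null && python3 chk.py 6 0.85 0 &&
python3 -m jog '[[0,0,0,0,0.4,0,1],[0,0,0,0,0,0,1]]' >/dev/null && python3 chk.py 6 0.85 0 &&
python3 -m jog '[[0,0,0,0,0.4,0,1],[0,0,0,0,0,0,1]]' >/dev/null && python3 chk.py 6 0.85 0 &&
python3 -m jog '[[0,0,0,0,0.4,0,1],[0,0,0,0,0,0,1]]' >/dev/null && python3 chk.py 6 0.85 0 &&
python3 -m jog '[[0,0,0,0,0.4,0,1],[0,0,0,0,0,0,1]]' >/dev/null && python3 chk.py 6 0.85 0 &&
python3 -m jog '[[0,0,0,0,0.4,0,1],[0,0,0,0,0,0,1]]' >/dev/null && python3 chk.py 6 0.85 0 &&
python3 -m jog '[[0,0,0,0,0.4,0,1],[0,0,0,0,0,0,1]]' >/dev/null && python3 chk.py 6 0.85 0 &&
python3 -m jog '[[0,0,0,0,0.4,0,1],[0,0,0,0,0,0,1]]' >/dev/null && python3 chk.py 6 0.85 0 &&
python3 -m jog '[[0,0,0,0,0.4,0,1],[0,0,0,0,0,0,1]]' >/dev/null && python3 chk.py 6 0.85 0
```

```text
t26.25 jx -8.86 jy 0.29 tipz -4.15 | F jx 0.31 jy -1.75 z -3.07 | M jx 0.023 jy 0.057
t26.65 jx -8.67 jy 0.55 tipz -8.06 | F jx 0.18 jy -0.76 z -1.33 | M jx -0.011 jy -0.044
t26.85 jx -8.58 jy 0.51 tipz -8.92 | F jx 0.02 jy -0.11 z -1.17 | M jx 0.005 jy 0.023
t27.15 jx -8.70 jy 0.48 tipz -10.88 | F jx -0.79 jy -0.55 z -1.65 | M jx 0.011 jy 0.021
t27.45 jx -8.78 jy 0.49 tipz -13.48 | F jx -0.45 jy 0.10 z -2.17 | M jx -0.035 jy -0.004
t27.65 jx -8.74 jy 0.50 tipz -14.92 | F jx 0.55 jy 0.15 z -1.05 | M jx -0.005 jy 0.019
t27.85 jx -6.09 jy 0.41 tipz -14.59 | F jx -0.02 jy -0.22 z -1.34 | M jx -0.026 jy 0.006
t28.05 jx -5.85 jy 0.40 tipz -14.66 | F jx 0.01 jy -0.08 z -1.60 | M jx 0.000 jy 0.142
t28.25 jx -5.62 jy 0.40 tipz -14.68 | F jx -2.27 jy -0.34 z -1.06 | M jx 0.029 jy 0.374
t28.45 jx -5.18 jy 0.41 tipz -14.72 | F jx -2.16 jy 0.33 z -0.26 | M jx 0.012 jy 0.477
t28.65 jx -4.65 jy 0.45 tipz -14.69 | F jx -1.28 jy -0.13 z -0.54 | M jx -0.071 jy 0.504
t28.85 jx -4.22 jy 0.42 tipz -14.70 | F jx -2.87 jy 0.57 z -0.92 | M jx 0.010 jy 0.543
t29.05 jx -3.81 jy 0.42 tipz -14.66 | F jx -1.56 jy 0.20 z 0.04 | M jx 0.046 jy 0.505
t29.25 jx -3.40 jy 0.45 tipz -14.66 | F jx -2.87 jy -0.19 z -0.32 | M jx 0.029 jy 0.569
t29.45 jx -2.98 jy 0.42 tipz -14.65 | F jx -3.41 jy 1.45 z -0.25 | M jx 0.030 jy 0.573
```

```bash

python3 -m jog '[[0,0,0,0,0.4,0,1],[0,0,0,0,0,0,1]]' >/dev/null && python3 chk.py 6 0.85 0 &&
python3 -m jog '[[0,0,0,0,0.4,0,1],[0,0,0,0,0,0,1]]' >/dev/null && python3 chk.py 6 0.85 0 &&
python3 -m jog '[[0,0,0,0,0.4,0,1],[0,0,0,0,0,0,1]]' >/dev/null && python3 chk.py 6 0.85 0 &&
python3 -m jog '[[0,0,0,0,0.4,0,1],[0,0,0,0,0,0,1]]' >/dev/null && python3 chk.py 6 0.85 0 &&
python3 -m jog '[[0,0,0,0,0.4,0,1],[0,0,0,0,0,0,1]]' >/dev/null && python3 chk.py 6 0.85 0 &&
python3 -m jog '[[0,0,0,0,0.4,0,1],[0,0,0,0,0,0,1]]' >/dev/null && python3 chk.py 6 0.85 0 &&
python3 -m jog '[[0,0,0,0,0.4,0,1],[0,0,0,0,0,0,1]]' >/dev/null && python3 chk.py 6 0.85 0 &&
python3 -m jog '[[0,0,0,0,0.4,0,1],[0,0,0,0,0,0,1]]' >/dev/null && python3 chk.py 6 0.85 0 &&
python3 -m jog '[[0,0,0,0,0.4,0,1],[0,0,0,0,0,0,1]]' >/dev/null && python3 chk.py 6 0.85 0 &&
python3 -m jog '[[0,0,0,0,0.4,0,1],[0,0,0,0,0,0,1]]' >/dev/null && python3 chk.py 6 0.85 0 &&
python3 -m jog '[[0,0,0,0,0.4,0,1],[0,0,0,0,0,0,1]]' >/dev/null && python3 chk.py 6 0.85 0 &&
python3 -m jog '[[0,0,0,0,0.4,0,1],[0,0,0,0,0,0,1]]' >/dev/null && python3 chk.py 6 0.85 0 &&
python3 -m jog '[[0,0,0,0,0.4,0,1],[0,0,0,0,0,0,1]]' >/dev/null && python3 chk.py 6 0.85 0 &&
python3 -m jog '[[0,0,0,0,0.4,0,1],[0,0,0,0,0,0,1]]' >/dev/null && python3 chk.py 6 0.85 0 &&
python3 -m jog '[[0,0,0,0,0.4,0,1],[0,0,0,0,0,0,1]]' >/dev/null && python3 chk.py 6 0.85 0
```

```text
t29.65 jx -2.55 jy 0.43 tipz -14.62 | F jx -3.33 jy -0.20 z -0.23 | M jx 0.087 jy 0.558
t29.85 jx -2.17 jy 0.44 tipz -14.67 | F jx -3.50 jy 0.40 z -0.63 | M jx 0.045 jy 0.573
t30.05 jx -1.74 jy 0.44 tipz -14.65 | F jx -2.57 jy 0.43 z -0.22 | M jx 0.014 jy 0.580
t30.25 jx -1.36 jy 0.44 tipz -14.66 | F jx -2.28 jy 0.47 z 0.37 | M jx 0.078 jy 0.584
t30.45 jx -0.96 jy 0.45 tipz -14.63 | F jx -3.35 jy 0.91 z -0.59 | M jx 0.079 jy 0.539
t30.65 jx -0.54 jy 0.41 tipz -14.64 | F jx -2.00 jy 1.29 z 0.14 | M jx 0.076 jy 0.583
t30.85 jx -0.19 jy 0.44 tipz -14.66 | F jx -2.55 jy -0.75 z -0.04 | M jx 0.066 jy 0.588
t31.05 jx 0.19 jy 0.42 tipz -14.70 | F jx -2.89 jy 0.22 z -0.01 | M jx 0.052 jy 0.603
t31.25 jx 0.59 jy 0.43 tipz -14.71 | F jx -2.88 jy 1.50 z -0.32 | M jx 0.089 jy 0.597
t31.45 jx 0.99 jy 0.44 tipz -14.70 | F jx -2.81 jy 0.67 z -0.71 | M jx 0.064 jy 0.567
t31.65 jx 1.37 jy 0.46 tipz -14.75 | F jx -2.90 jy 0.03 z -0.25 | M jx 0.152 jy 0.543
t31.85 jx 1.76 jy 0.47 tipz -14.76 | F jx -2.12 jy 0.34 z -1.20 | M jx 0.103 jy 0.550
t32.05 jx 2.15 jy 0.46 tipz -14.79 | F jx -2.55 jy -0.35 z -1.78 | M jx 0.045 jy 0.588
t32.25 jx 2.54 jy 0.47 tipz -14.78 | F jx -2.90 jy 0.20 z -2.41 | M jx 0.113 jy 0.636
t32.45 jx 3.00 jy 0.42 tipz -14.70 | F jx -2.74 jy -0.50 z -2.45 | M jx 0.107 jy 0.684
```

```bash

python3 -m jog '[[0,0,0,0,0.4,0,1],[0,0,0,0,0,0,1]]' >/dev/null && python3 chk.py 6 0.85 0 &&
python3 -m jog '[[0,0,0,0,0.4,0,1],[0,0,0,0,0,0,1]]' >/dev/null && python3 chk.py 6 0.85 0 &&
python3 -m jog '[[0,0,0,0,0.4,0,1],[0,0,0,0,0,0,1]]' >/dev/null && python3 chk.py 6 0.85 0 &&
python3 -m jog '[[0,0,0,0,0.4,0,1],[0,0,0,0,0,0,1]]' >/dev/null && python3 chk.py 6 0.85 0 &&
python3 -m jog '[[0,0,0,0,0.4,0,1],[0,0,0,0,0,0,1]]' >/dev/null && python3 chk.py 6 0.85 0 &&
python3 -m jog '[[0,0,0,0,0.4,0,1],[0,0,0,0,0,0,1]]' >/dev/null && python3 chk.py 6 0.85 0 &&
python3 -m jog '[[0,0,0,0,0.4,0,1],[0,0,0,0,0,0,1]]' >/dev/null && python3 chk.py 6 0.85 0 &&
python3 -m jog '[[0,0,0,0,0.4,0,1],[0,0,0,0,0,0,1]]' >/dev/null && python3 chk.py 6 0.85 0 &&
python3 -m jog '[[0,0,0,0,0.4,0,1],[0,0,0,0,0,0,1]]' >/dev/null && python3 chk.py 6 0.85 0 &&
python3 -m jog '[[0,0,0,0,0.4,0,1],[0,0,0,0,0,0,1]]' >/dev/null && python3 chk.py 6 0.85 0 &&
python3 -m jog '[[0,0,0,0,0.4,0,1],[0,0,0,0,0,0,1]]' >/dev/null && python3 chk.py 6 0.85 0 &&
python3 -m jog '[[0,0,0,0,0.4,0,1],[0,0,0,0,0,0,1]]' >/dev/null && python3 chk.py 6 0.85 0 &&
python3 -m jog '[[0,0,0,0,0.4,0,1],[0,0,0,0,0,0,1]]' >/dev/null && python3 chk.py 6 0.85 0 &&
python3 -m jog '[[0,0,0,0,0.4,0,1],[0,0,0,0,0,0,1]]' >/dev/null && python3 chk.py 6 0.85 0 &&
python3 -m jog '[[0,0,0,0,0.4,0,1],[0,0,0,0,0,0,1]]' >/dev/null && python3 chk.py 6 0.85 0 &&
python3 -m jog '[[0,0,0,0,0.4,0,1],[0,0,0,0,0,0,1]]' >/dev/null && python3 chk.py 6 0.85 0 &&
python3 -m jog '[[0,0,0,0,0.4,0,1],[0,0,0,0,0,0,1]]' >/dev/null && python3 chk.py 6 0.85 0 &&
python3 -m jog '[[0,0,0,0,0.4,0,1],[0,0,0,0,0,0,1]]' >/dev/null && python3 chk.py 6 0.85 0 &&
python3 -m jog '[[0,0,0,0,0.4,0,1],[0,0,0,0,0,0,1]]' >/dev/null && python3 chk.py 6 0.85 0 &&
python3 -m jog '[[0,0,0,0,0.4,0,1],[0,0,0,0,0,0,1]]' >/dev/null && python3 chk.py 6 0.85 0
```

```text
t32.65 jx 3.45 jy 0.36 tipz -14.64 | F jx -3.18 jy 0.11 z -1.84 | M jx -0.003 jy 0.612
t32.85 jx 3.86 jy 0.37 tipz -14.61 | F jx -2.04 jy 0.24 z -1.80 | M jx -0.018 jy 0.617
t33.05 jx 4.16 jy 0.36 tipz -14.65 | F jx -3.79 jy 0.29 z -1.48 | M jx -0.025 jy 0.728
t33.25 jx 4.40 jy 0.37 tipz -14.67 | F jx -5.22 jy -0.83 z -0.71 | M jx -0.018 jy 0.968
STOP M
```

Torque is climbing and the tip now moves less than commanded, so the pad is bearing on the tube at about 4.6 N. One more small step should reach 5 to 6 N.

```bash

python3 -m jog '[[0,0,0,0,0.3,0,1],[0,0,0,0,0,0,1]]' >/dev/null; python3 chk.py;  python3 -m jog '[[0,0,0,0,0,0,1],[0,0,0,0,0,0,1]]' >/dev/null; python3 chk.py
python3 - <<'E'
from h import *
a=cam("scene")
cv2.imwrite("pics/p5.png",cv2.resize(a["bgr"][165:225,220:300],(640,480),interpolation=cv2.INTER_CUBIC))
E
```

```text
t33.45 jx 4.54 jy 0.39 tipz -14.75 | F jx -4.91 jy 0.48 z -0.75 | M jx -0.008 jy 1.167
t33.65 jx 4.54 jy 0.36 tipz -14.75 | F jx -4.86 jy -0.49 z -1.76 | M jx 0.061 jy 1.142
```

View pics/p5.png

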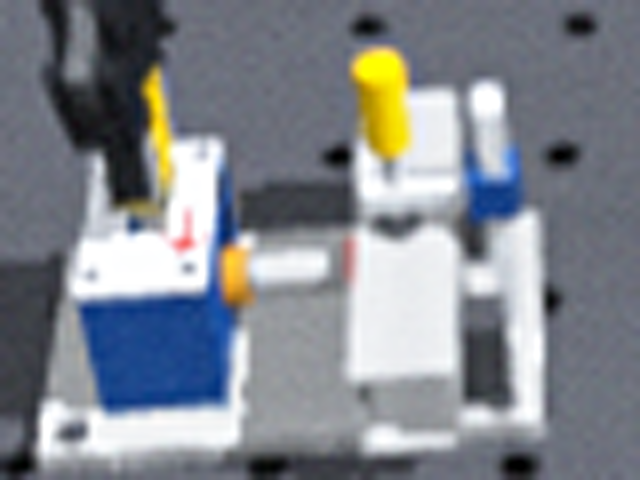

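The picture shows the red pad (350,260) flush against the tube, and the wheel is tight at about 5.4 N. Backing off, lifting out and carrying the bar back.

```bash

python3 -m jog '[[0,0,0,0,-1,0,1],[0,0,0,0,-1.5,0,1],[0,0,0,0,0,0,1],[0,0,0,0,0,-8,1],[0,0,0,0,0,-15,1]]' >/dev/null; python3 chk.py
python3 -m jog '[[0,0,0,0,0,-35,1],[0,0,0,0,0,-45,1],[0,0,0,0,0,-45,1],[0,0,0,45,-1.4,0,1],[0,0,0,45,-1.4,0,1]]' >/dev/null
python3 -m jog '[[0,0,0,45,-1.4,0,1],[0,0,0,45,-1.4,0,1],[0,0,0,45,-1.4,0,1],[0,0,0,45,-1.4,0,1],[0,0,0,45,-1.4,0,1]]' >/dev/null
python3 -m jog '[[0,0,0,45,-1.4,0,1],[0,0,0,45,-1.4,0,1],[0,0,0,35,-1.4,0,1],[0,0,-8.55,0,0,0,1],[0,0,-8.55,0,0,0,1]]' >/dev/null
python3 -m jog '[[0,0,0,0,0,0,1],[0,0,0,0,0,0,1]]'
python3 -c "
from h import *
togo([524.82,240.72,42.5],112.09)"
```

```text
t34.20 jx 1.95 jy 0.92 tipz 8.07 | F jx -0.31 jy 0.03 z -1.58 | M jx -0.013 jy 0.034
time: 35.9
tool_pos: [533.7, 190.4, 245.1]
tcp_rot: [179.9, 0.0, 111.8]
ft_force: [-0.4, -0.1, -1.7]
finger_gap: 23.5
grip_force: 62.6
t 35.9 pos [533.7 190.4 245.1] rot [1.7990e+02 1.0000e-02 1.1183e+02] F [-0.4 -0.1 -1.7] gap 23.5
turn(tool) [ 0.1   0.01 -0.26] then shift in final axes [ 49.9  10.7 202.6] shift now axes [ 50.   10.1 202.6]
```

```bash

python3 -m jog '[[0,0,-0.26,25,5,0,1],[0,0,0,25,5.5,0,1],[0,0,0,0,0,40,1],[0,0,0,0,0,40,1],[0,0,0,0,0,40,1]]' >/dev/null
python3 -m jog '[[0,0,0,0,0,0,1],[0,0,0,0,0,0,1]]' >/dev/null
python3 - <<'E'
from h import *
togo([524.82,240.72,42.5],112.09)
E
```

```text
t 36.6 pos [524.  240.2 124.4] rot [-179.93   -0.    112.19] F [ 0.4 -0.5 -1.5] gap 23.6
turn(tool) [-0.07 -0.    0.1 ] then shift in final axes [ 0.2  0.9 81.9] shift now axes [ 0.2  1.  81.9]
```

```bash

python3 -m jog '[[0,0,0,0.2,0.9,20,1],[0,0,0,0,0,20,1],[0,0,0,0,0,10,1],[0,0,0,0,0,0,1],[0,0,0,0,0,0,1]]' >/dev/null; python3 chk.py 6 && 
python3 -m jog '[[0,0,0,0,0,4,1],[0,0,0,0,0,4,1],[0,0,0,0,0,4,1],[0,0,0,0,0,0,1]]' >/dev/null && python3 chk.py 6 &&
python3 -m jog '[[0,0,0,0,0,5,1],[0,0,0,0,0,5,1],[0,0,0,0,0,4,1],[0,0,0,0,0,2,1],[0,0,0,0,0,0,1]]' >/dev/null && python3 chk.py 6
python3 - <<'E'
from h import *
togo([524.82,240.72,42.5],112.09)
E
```

```text
t37.10 jx -14.23 jy 491.99 tipz -34.59 | F jx -1.26 jy -0.04 z -2.25 | M jx 0.036 jy 0.022
t37.50 jx -16.10 jy 491.61 tipz -49.46 | F jx -0.27 jy -0.02 z -1.71 | M jx -0.011 jy 0.013
t38.00 jx -15.88 jy 491.65 tipz -65.24 | F jx 0.13 jy -0.87 z -1.41 | M jx 0.039 jy 0.076
t 38.0 pos [524.5 241.   45.3] rot [-179.95   -0.    112.35] F [ 0.2 -0.9 -1.4] gap 23.5
turn(tool) [-0.05 -0.    0.26] then shift in final axes [-0.4  0.2  2.8] shift now axes [-0.4  0.2  2.8]
```

```bash

python3 -m jog '[[0,0,0,0,0,1.3,1],[0,0,0,0,0,0,1]]' >/dev/null && python3 chk.py 4 &&
python3 -m jog '[[0,0,0,0,0,0.7,1],[0,0,0,0,0,0,1]]' >/dev/null && python3 chk.py 4 &&
python3 -m jog '[[0,0,0,0,0,0.5,1],[0,0,0,0,0,0,1]]' >/dev/null && python3 chk.py 4 &&
python3 -m jog '[[0,0,0,0,0,0.4,1],[0,0,0,0,0,0,1]]' >/dev/null && python3 chk.py 4
```

```text
t38.20 jx -15.41 jy 491.77 tipz -65.90 | F jx 0.20 jy -1.11 z -1.23 | M jx 0.010 jy -0.021
t38.40 jx -15.46 jy 491.75 tipz -66.60 | F jx 0.09 jy 0.03 z -1.54 | M jx -0.020 jy 0.015
t38.60 jx -15.52 jy 491.75 tipz -67.18 | F jx 1.01 jy -0.04 z -2.86 | M jx 0.004 jy -0.023
t38.80 jx -15.54 jy 491.73 tipz -67.61 | F jx -0.42 jy -0.54 z -0.99 | M jx 0.038 jy 0.039
```

```bash

python3 -m jog '[[0,0,0,0,0,0.4,1],[0,0,0,0,0,0,1]]' >/dev/null && python3 chk.py 4 &&
python3 -m jog '[[0,0,0,0,0,0.3,1],[0,0,0,0,0,0,1]]' >/dev/null; python3 chk.py 4 
python3 -m jog '[[0,0,0,0,0,0,0.3],[0,0,0,0,0,0,0.2],[0,0,0,0,0,0,0],[0,0,0,0,0,0,-0.2],[0,0,0,0,0,0,-0.2]]' 
python3 -m jog '[[0,0,0,0,0,0,-0.2],[0,0,0,0,0,-15,-0.2],[0,0,0,0,0,-30,-0.2],[0,0,0,0,0,-45,-0.2],[0,0,0,0,0,-45,-0.2]]' 
python3 -m jog '[[0,0,0,0,0,-30,-0.2],[0,0,0,-45,-10,0,-0.2],[0,0,0,-45,-10,0,-0.2],[0,0,0,-45,-10,0,-0.2],[0,0,0,-45,-10,0,-0.2]]' 
python3 -m jog '[[0,0,0,-45,-10,0,-0.2],[0,0,0,-45,-10,0,-0.2],[0,0,0,0,0,0,-0.2]]' >/dev/null
python3 - <<'E'
from h import *
a=cam("scene");b=cam("top")
cv2.imwrite("pics/p6.png",np.vstack([np.hstack([cv2.resize(s["bgr"][y0:y0+60,x0:x0+80],(400,300),interpolation=cv2.INTER_CUBIC) for s,x0,y0 in((c,x1,y1),(c,x2,y2))]) for c,x1,y1,x2,y2 in((a,345,145,220,165),(b,225,205,355,188))]))
Y=((20,120,80),(35,255,255))
for s,roi in((a,(380,172,398,195)),(b,(248,222,265,240))):print([q[:3] for q in blobs(s,*Y,roi)])
E
```

```text
t39.00 jx -15.44 jy 491.75 tipz -67.91 | F jx -0.47 jy 0.54 z -0.92 | M jx -0.009 jy 0.019
t39.20 jx -15.39 jy 491.77 tipz -67.92 | F jx -1.45 jy -0.97 z 2.93 | M jx -0.133 jy 0.352
time: 39.7
tool_pos: [524.9, 241.1, 42.2]
tcp_rot: [180.0, -0.0, 112.3]
ft_force: [0.3, -0.1, 0.2]
finger_gap: 51.1
grip_force: 0.0
time: 40.2
tool_pos: [524.3, 241.0, 179.3]
tcp_rot: [-180.0, -0.0, 112.3]
ft_force: [0.9, 0.2, 0.7]
finger_gap: 51.4
grip_force: 0.0
time: 40.7
tool_pos: [556.6, 57.9, 208.9]
tcp_rot: [179.9, 0.0, 112.4]
ft_force: [1.1, -0.2, 0.2]
finger_gap: 50.9
grip_force: 0.0
[(np.int32(154), [390.32, 181.98], [385, 174, 11, 17])]
[(np.int32(88), [256.98, 231.24], [252, 227, 11, 10])]
```

View pics/p6.png

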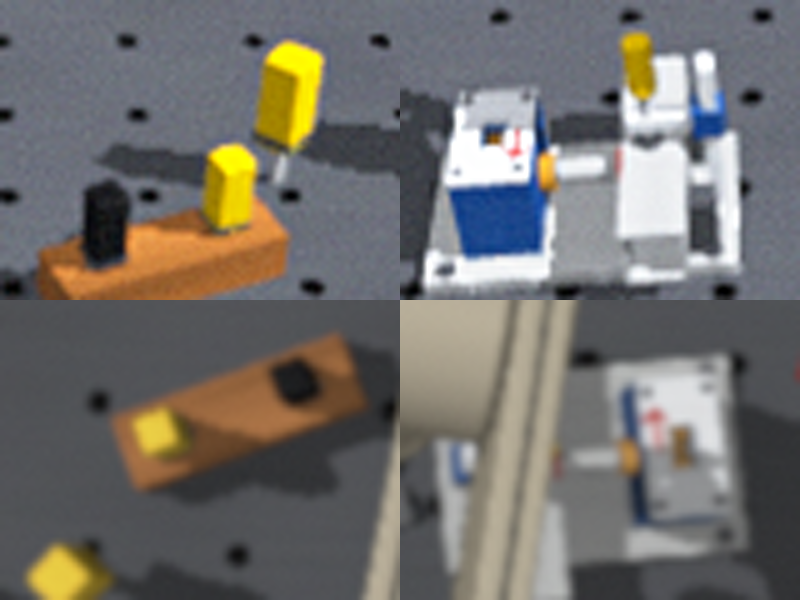

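The yellow bar stands upright in its own pocket, 0.65 px (about 2 mm) or less from where it started in both views. The broad bar hasn't moved and the pad is on the tube. Handing in.

```bash
python3 -c "
from bench import r
print(r.hand_in())"
```

```text
the job is handed in; nothing more can be done
None
```

The red pad is up against the tube with the wheel tight at about 5.4 N, the yellow bar stands released in its own pocket, and the job is handed in; the hand-in returned no verdict.

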